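# Pick the specimen pot out of the bin and load it in the label applicator

### The arm

A 7-joint arm with a two-finger parallel gripper is mounted at the origin on the work surface; the furniture and walls round the work are solid. World frame = base frame: x ahead of the robot, y to its left, z up, the work surface at z = 0. Lengths are in m, angles in rad, forces in N, time in s.
With the tool pointing down it reaches from about 0.4 to 0.875 m from the base axis. Payload 6.5 kg.
Tool frame: the origin (TCP) lies midway between the tips of the shut fingers; the grasp point (between the pads) lies 19 mm behind it (env.tcp_to_grasp is the distance from the TCP to the grasp point, in m); y points along the fingers, x is the direction in which the jaws open and shut, and the axes are right-handed (so a half turn about y gives the same grasp; the last joint's range is limited). The gripper opens to 85 mm and grips with 20 to 120 N. Pads are 22 mm wide; open, the fingers measure 114 mm over their backs; the gripper's body (76 mm by 85 mm) begins 54 mm behind the grasp point. The pads swing forward as they close: fully open they stand 13 mm farther back than shut.
Start: joints at [1.039, 0.536, -0.004, 1.538, 0.003, 1.067, -0.071], TCP at [0.292, -0.581, 0.194] pointing down, gripper open.
Joint ranges: [-2.7, 2.7], [-0.37, 2.16], [-1.27, 1.26], [0.24, 2.4], [-1.31, 4.45], [0.19, 1.91], [-2.76, 2.76]. Speed limits (rad/s): [2.39, 2.39, 3.14, 3.14, 3.14, 3.14, 3.14].

### API

Orientations are given as a rotation vector (axis times angle).
In Python, from station import env, cams gives the robot as it stands.
- The arm moves only by the tool step_arm, never from a script. Its argument "rows" is a list of rows, each a list of 7 numbers: the shift along the world's x, y, z in m, then the turn, a rotation vector about the world's x, y, z in degrees, then the opening, from 0 (shut) to 1 (fully open). In form: [[x, y, z, wx, wy, wz, gripper], ...]. A call has exactly 5 rows; each row shifts and turns the pose as measured when the row begins; what a row does not reach is not made up. A row lasts 1/12 s, in which the tool goes at most 41.7 mm and 7.16 degrees, less where a joint would pass 70% of its speed; a pose out of reach is approached as far as the arm can. A call is refused whole if a number of a shift passes 0.0417 or a number of a turn 7.16, either way. A call with a gripper value outside its range is refused whole. The fingers move at their own pace and stop on an object; "grip_force" is the grip in N (left out, the last holds). Time passes only in rows, so rows that do not move let the fingers close, or fill a call up. It gives the time, the measured TCP pose, the force and the opening at its end, in the units of the state.
- env.read_state(): the state, without advancing time (a new reading comes with each control period).
- cams.get_image(name): name is "scene" or "top"; returns (picture, depth): 480x640x3 uint8, red, green, blue; 480x640 float32, m along the optical axis (not along the pixel's ray), 0 where there is no reading.
- cams.get_calibration(name): a dict with "vertical_fov" (degrees; the focal length in pixels is half the picture's height over the tangent of half this angle, whatever the lens; pixels are square), "cx", "cy" (the principal point, pixels), "k1" (the pictures are not rectified: a ray, as slopes to the right and down, at radius r is drawn at 1 + k1 r^2 times it, then the intrinsics apply), "rvec" (rotation vector, rad) and "tvec" (3), from world to camera coordinates, as OpenCV has them. Camera axes: x right, y down, z forward; pixel columns grow to the right and rows downward; lengths in m; the calibration is good to about 2 mm. A picture is of the moment at which its call begins. get_calibration takes no time and is no camera call.
- env.hand_in(): hands the job in, once; it reports no verdict.
The state is a dict: "time_s": time; "joints": joint angles; "dq": joint speeds; "joint_efforts": joint torques, N m; "tool_pos": TCP position; "orientation": TCP orientation; "wrist_force": force on the tool from outside, world axes, zero at the start; "torque": the same for the moment, N m; "gripper_width": opening from 0.0 (shut) to 1.0 (fully open).
Only numpy, scipy, OpenCV 4.12 (cv2) and the standard library are available. Lean on these libraries where they do the work, as an engineer would, in place of code of your own. Each camera call takes 0.05 s, during which the arm holds its last target.

### The job

Among the sample tubes and ribbon rolls in the grey bin lies one specimen pot, white, shorter and fatter than the tubes and with a wide screw lid: take it out and lay it on its side on the two rubber bars of the label applicator's shuttle, its foot close to the shuttle's end plate and its lid overhanging the free ends of the bars. Then push the shuttle by its upright push plate all the way in under the applicator's head; if its parking catch holds it, slide the tab of the catch outwards, away from the shuttle, and push again. Leave the tubes and the two ribbon rolls in the bin and the things standing round about where they are.

Things in the scene. Friction and masses are not known exactly. Their poses are not given: they have to be found in the camera images.
- pot_center (a point): specimen pot lying in the bin: white round screw-lid pot, 83 mm long, body 42 mm and lid (last 15 mm) 48 mm in diameter, 42 g. Site on its axis half-way along, about 23 mm above the floor it lies on; y runs along the axis towards the lid; it can roll about y. At least 25 mm of free floor lies beside it
- pot: the same pot, origin also at its centre, same axes
- pot_lid (a point): point on the pot's axis in its lid, 33.5 mm from the pot's centre
- tube_a_center (a point): capped sample tube lying in the bin, not wanted: smooth white cylinder 28 mm in diameter with a 30 mm cap, 100 mm long. Site at its centre, z up as it lay at first, x along the tube towards the cap.
- tube_b_center (a point): capped sample tube lying in the bin, not wanted: smooth white cylinder 28 mm in diameter with a 30 mm cap, 100 mm long. Site at its centre, z up as it lay at first, x along the tube towards the cap.
- tube_c_center (a point): capped sample tube lying in the bin, not wanted: smooth white cylinder 28 mm in diameter with a 30 mm cap, 100 mm long. Site at its centre, z up as it lay at first, x along the tube towards the cap.
- tube_d_center (a point): capped sample tube lying in the bin, not wanted: smooth white cylinder 28 mm in diameter with a 30 mm cap, 100 mm long. Site at its centre, z up as it lay at first, x along the tube towards the cap.
- roll_a_center (a point): black ribbon roll standing in a corner of the bin, not wanted: 42 mm in diameter, 60 mm tall; point at its centre
- roll_b_center (a point): black ribbon roll standing in a corner of the bin, not wanted: 42 mm in diameter, 60 mm tall; point at its centre
- bin_floor (a point): centre of the inner floor (4 mm above the bench) of the fixed grey open bin: 220 x 220 mm inside, walls 4 mm thick, 58 mm high overall with a 10 mm rim; x and y along its sides
- cradle (a point): on the applicator's sliding shuttle: where the pot's centre belongs when it lies on the bars, 70 mm above the bench. x: the way the shuttle slides in (away from the robot); y: along the bars towards their free ends; z up. The rubber bars (16 mm thick) lie at x = +-14 mm, from y = -46 to +16 mm, tops 18 mm below this point. The lid belongs at +y
- push_plate (a point): centre of the robot-side (-x) face of the shuttle's upright push plate, 65 mm above the bench, 76 mm from the cradle point; plate 56 mm wide in y, 34 to 84 mm above the bench, 12 mm thick at its round top edge. Axes as the cradle's; push along +x
- shuttle (a joint): travel of the shuttle in m along the cradle's +x: 0 fully out, 0.08 home against its end stop; friction about 1.5 N, stays where it is left. Starts out (0 to 0.01). If the parking catch is engaged it stops dead at about 0.02. Its aluminium end plate (56 mm wide, top 74 mm above the bench) faces the bars at cradle y = -50 mm
- catch_slot (a point): middle of the slot on top (40 mm high) of the fixed black catch housing beside the shuttle; axes as the cradle's. A steel tab (14 x 12 mm in x, y; top 76 mm above the bench) slides in it along y, up to 9 mm either side of this point, against 2 N. Nearer the shuttle (+y) its hidden bolt holds the shuttle; in the outer (-y) half it is free. Its start differs each time
- standing_tube: bystander: capped sample tube standing upright, 30 mm in diameter, 99 mm tall, origin at its foot
- marker: bystander: felt marker lying on the bench near the robot, 142 mm long, 14 mm thick, origin under its centre
Things that resemble listed ones, but are neither listed nor needed, are in the scene too. What is shaped like the part that bears roll_b_center but red is not meant.

How it is judged:
On the way:
1. the pot lies released on the shuttle's bars, lid over their free ends, while the shuttle is still out (x of pot_center in the frame of cradle between -0.005 and 0.005 m and y of pot_center in the frame of cradle between -0.013 and 0.013 m and z of pot_center in the frame of cradle between -0.005 and 0.005 m and y of pot_lid in the frame of cradle above 0.015 m and angle between the y axis of pot_center and the y axis of cradle, either way round below 0.12 rad and contact force between the fingers and pot below 0.05 N and value of joint shuttle below 0.03 m), for 0.2 s.
At the end, for the whole second after the job is handed in: The pot lies still and released on the two bars (centre within 5 mm of the cradle point in x and z and 13 mm along the bars, axis within 0.12 rad of the bars, lid at the free ends), the shuttle is home (travel over 0.076 m), and all four tubes and both rolls are still in the bin (x of pot_center in the frame of cradle between -0.005 and 0.005 m and y of pot_center in the frame of cradle between -0.013 and 0.013 m and z of pot_center in the frame of cradle between -0.005 and 0.005 m and y of pot_lid in the frame of cradle above 0.015 m and angle between the y axis of pot_center and the y axis of cradle, either way round below 0.12 rad and contact force between the fingers and pot below 0.05 N and value of joint shuttle above 0.076 m and linear speed of pot below 0.02 m/s and x of tube_a_center in the frame of bin_floor between -0.11 and 0.11 m and y of tube_a_center in the frame of bin_floor between -0.11 and 0.11 m and z of each of tube_a_center, tube_b_center, tube_c_center, tube_d_center, roll_a_center, roll_b_center in the frame of bin_floor below 0.06 m and x of tube_b_center in the frame of bin_floor between -0.11 and 0.11 m and y of tube_b_center in the frame of bin_floor between -0.11 and 0.11 m and x of tube_c_center in the frame of bin_floor between -0.11 and 0.11 m and y of tube_c_center in the frame of bin_floor between -0.11 and 0.11 m and x of tube_d_center in the frame of bin_floor between -0.11 and 0.11 m and y of tube_d_center in the frame of bin_floor between -0.11 and 0.11 m and x of roll_a_center in the frame of bin_floor between -0.11 and 0.11 m and y of roll_a_center in the frame of bin_floor between -0.11 and 0.11 m and x of roll_b_center in the frame of bin_floor between -0.11 and 0.11 m and y of roll_b_center in the frame of bin_floor between -0.11 and 0.11 m); the robot touches nothing.
It fails at once if the standing tube is pushed or knocked more than 30 mm from its place (distance of standing_tube from where it was at the start of the episode above 0.03 m).
It fails at once if the marker is pushed or knocked more than 30 mm from its place (distance of marker from where it was at the start of the episode above 0.03 m).
It also fails if it takes over 66 s, if anything falls off the work surface, if the arm or the gripper's body presses on something with over 40 N, if the wrist force passes 120 N, or if a joint passes its speed limit or range.

## Working session

There is one attempt and no reset: what is moved stays moved. The work goes in short steps, Python scripts to look and compute and a tool call to move; the robot and the scene stay as the last step left them, time stands still between calls to the robot, and variables do not carry over. Pictures are saved under pics/ and viewed, and the job is handed in when it is done.

Besides the shell and the picture viewer there is one more tool, called after ">>>" in YAML: its name, and indented under it one key for each argument. step_arm: Moves the arm, as the interface text tells. Its arguments: {"type":"object","properties":{"rows":{"type":"array","items":{"type":"array","items":{"type":"number"}}},"grip_force":{"type":"number"}},"required":["rows"]}

```bash
ls; mkdir -p pics; cat > h.py <<'E'
import numpy as np, cv2
from station import env, cams
def cal(n):
    c=cams.get_calibration(n); f=240/np.tan(np.radians(c['vertical_fov'])/2)
    R=cv2.Rodrigues(np.array(c['rvec'],float))[0]; t=np.array(c['tvec'],float).ravel()
    return f,c['cx'],c['cy'],c['k1'],R,t
def ray(n,u,v):
    f,cx,cy,k,R,t=cal(n)
    K=np.array([[f,0,cx],[0,f,cy],[0,0,1]])
    p=cv2.undistortPoints(np.array([[[u,v]]],float),K,np.array([k,0,0,0,0.]))[0,0]
    return -R.T@t, R.T@np.array([p[0],p[1],1])
def onz(n,u,v,z):
    o,d=ray(n,u,v); return o+d*(z-o[2])/d[2]
def bydepth(n,u,v,dep):
    o,d=ray(n,u,v); return o+d*dep[int(v),int(u)]
def proj(n,P):
    f,cx,cy,k,R,t=cal(n)
    K=np.array([[f,0,cx],[0,f,cy],[0,0,1]])
    return cv2.projectPoints(np.array(P,float).reshape(-1,3),R,t,K,np.array([k,0,0,0,0.]))[0].reshape(-1,2)
def cloud(n,dep):
    f,cx,cy,k,R,t=cal(n)
    K=np.array([[f,0,cx],[0,f,cy],[0,0,1]])
    uu,vv=np.meshgrid(np.arange(640.),np.arange(480.))
    p=cv2.undistortPoints(np.stack([uu,vv],-1).reshape(-1,1,2),K,np.array([k,0,0,0,0.])).reshape(480,640,2)
    X=np.dstack([p*dep[...,None],dep])
    W=(X-t)@R; W[dep<=0]=np.nan
    return W
def snap(tag):
    out={}
    for n in ('scene','top'):
        im,d=cams.get_image(n); cv2.imwrite(f'pics/{tag}_{n}.png',im[...,::-1]); np.savez(f'pics/{tag}_{n}.npz',im=im,d=d); out[n]=(im,d)
    return out
E
python3 - <<'E'
from h import *
snap('a'); print(env.read_state()); print(env.tcp_to_grasp)
for n in('scene','top'): print(cams.get_calibration(n), ray(n,320,240))
E
```

```text
pics
{'time_s': 0.1, 'joints': array([ 1.03883537,  0.53710592, -0.00445328,  1.53870147,  0.00257372,
        1.06730244, -0.07122238]), 'dq': array([ 0.0009957 , -0.00184299, -0.00239176, -0.001497  ,  0.00015225,
       -0.00121253,  0.00129907]), 'joint_efforts': array([ 1.66798880e-03, -5.84568644e+01,  1.05128769e+00, -2.59780723e+01,
        1.25891148e-02,  4.55757210e-03,  1.87249853e-06]), 'tool_pos': array([ 0.29165399, -0.58023451,  0.19361894]), 'orientation': array([-1.39352639,  0.86061796, -0.85844358]), 'wrist_force': array([-1.81453761, -0.65174336, -0.59341075]), 'torque': array([-0.02407   ,  0.01568082, -0.00021469]), 'gripper_width': 0.9971690966120301}
0.0187
{'vertical_fov': 53.09065649893099, 'cx': 313.28673720965475, 'cy': 238.83716825872128, 'k1': -0.062160076773995605, 'rvec': array([ 1.57761314, -2.33281047,  0.58843027]), 'tvec': array([0.36652302, 0.38497299, 1.05141811])} (array([-0.0017172 ,  0.40592497,  1.10600422]), array([ 0.42524145, -0.19467536, -0.88400925]))
{'vertical_fov': 55.095486439703436, 'cx': 313.9015477386155, 'cy': 241.24159789198393, 'k1': -0.08673457153695129, 'rvec': array([ 2.09270839, -2.10224422,  0.24512161]), 'tvec': array([0.17825721, 0.51271674, 0.98268286])} (array([0.27244648, 0.17584372, 1.0747891 ]), array([ 0.23373461, -0.01318965, -0.97230507]))
```

```bash
ls pics
```

```text
a_scene.npz
a_scene.png
a_top.npz
a_top.png
```

View pics/a_scene.png

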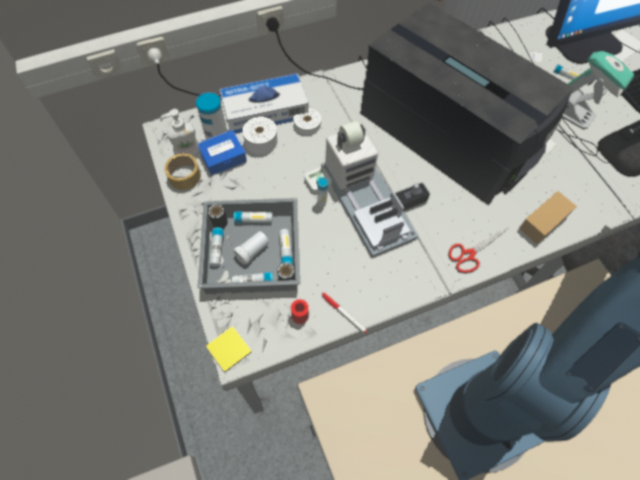

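View pics/a_top.png

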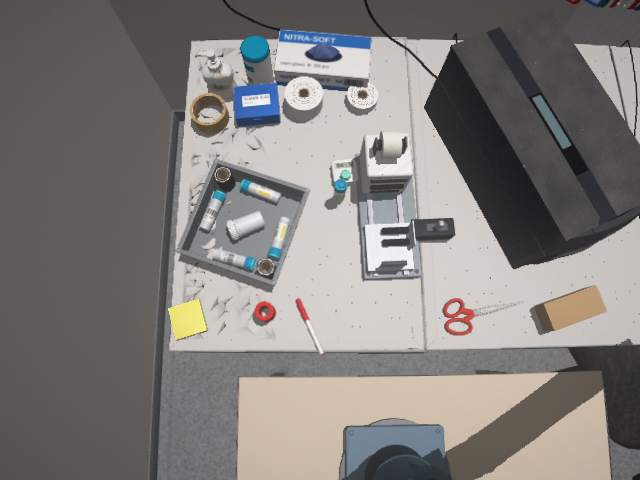

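The pot is the white fat cylinder at top (245,225) and scene (252,248). The four blue-capped tubes, at top (262,191), (212,212), (280,237) and (232,259), are thinner. The applicator is at top (390,210), with its black catch housing at (434,229).

```bash
python3 - <<'E'
from h import *
T=np.load('pics/a_top.npz');S=np.load('pics/a_scene.npz')
a=cv2.resize(T['im'][150:290,170:320],None,fx=5,fy=4.2857,interpolation=cv2.INTER_CUBIC)
cv2.imwrite('pics/z1.png',cv2.resize(T['im'][155:290,175:315],None,fx=4,fy=4,interpolation=cv2.INTER_CUBIC)[...,::-1])
cv2.imwrite('pics/z2.png',cv2.resize(T['im'][120:290,330:480],None,fx=3.5,fy=3.5,interpolation=cv2.INTER_CUBIC)[...,::-1])
cv2.imwrite('pics/z3.png',cv2.resize(S['im'][110:260,300:440],None,fx=4,fy=4,interpolation=cv2.INTER_CUBIC)[...,::-1])
W=cloud('top',T['d'])
for p in [(245,225),(232,231),(258,218),(262,191),(212,212),(280,237),(232,259),(223,174),(265,266),(300,240),(345,260),(392,265),(390,240),(395,252),(434,229),(441,228),(340,188),(310,325)]:
    print(p,W[p[1],p[0]].round(3))
E
```

```text
(245, 225) [0.557 0.336 0.046]
(232, 231) [0.542 0.365 0.048]
(258, 218) [0.573 0.306 0.045]
(262, 191) [0.645 0.3   0.032]
(212, 212) [0.593 0.418 0.03 ]
(280, 237) [0.531 0.255 0.03 ]
(232, 259) [0.48  0.366 0.028]
(223, 174) [0.688 0.395 0.036]
(265, 266) [0.466 0.291 0.011]
(300, 240) [ 0.531  0.209 -0.002]
(345, 260) [ 0.482  0.102 -0.003]
(392, 265) [0.454 0.005 0.082]
(390, 240) [0.518 0.001 0.05 ]
(395, 252) [ 0.494 -0.012  0.032]
(434, 229) [ 0.546 -0.105  0.04 ]
(441, 228) [ 0.544 -0.117  0.057]
(340, 188) [0.629 0.116 0.092]
(310, 325) [0.329 0.186 0.012]
```

View pics/z1.png

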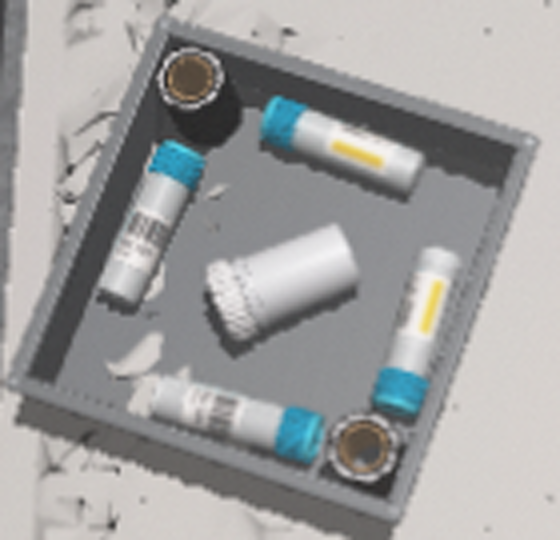

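View pics/z2.png

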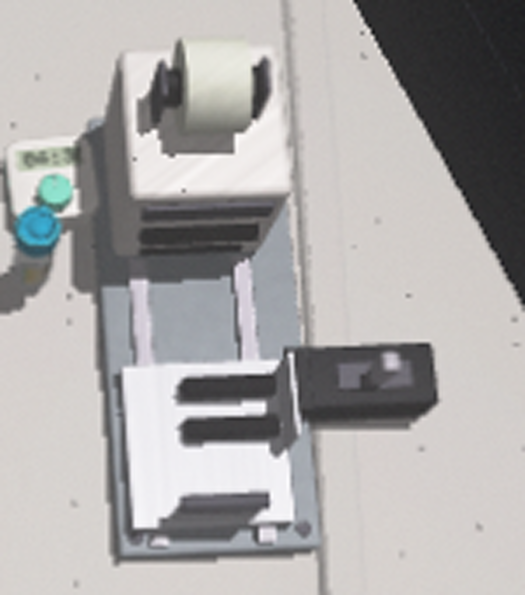

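View pics/z3.png

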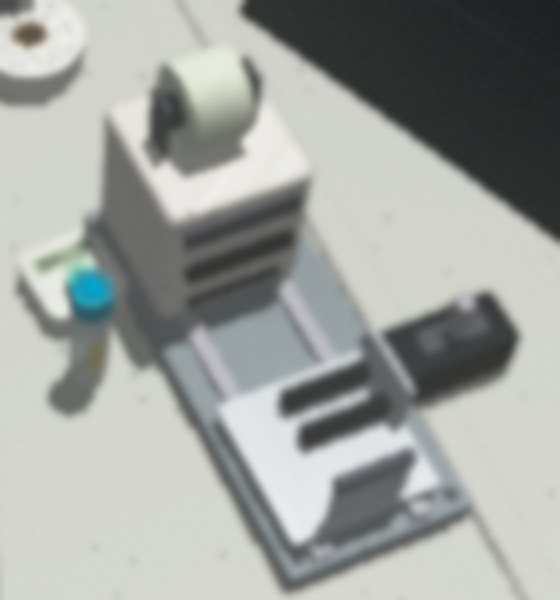

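```bash
python3 - <<'E'
from h import *
np.set_printoptions(suppress=True,precision=4)
for n in ('top','scene'):
    Z=np.load(f'pics/a_{n}.npz');im=Z['im'].astype(int);W=cloud(n,Z['d'])
    z=W[...,2]; g=im.mean(-1); sat=im.max(-1)-im.min(-1)
    print(n)
    # pot : center region in bin
    m=(np.hypot(W[...,0]-.557,W[...,1]-.336)<.062)&(z>.02)&(g>120)&(z<.065)
    P=W[m]; top=P[P[:,2]>.030]
    r=cv2.minAreaRect((P[:,:2]*1000).astype(np.float32)); print('pot',len(P),r, P[:,2].max(), np.percentile(P[:,2],95))
    c,s,vt=np.linalg.svd(top[:,:2]-top[:,:2].mean(0)); print(' pca',vt[0],s)
    # bars
    reg=(abs(W[...,0]-.52)<.06)&(abs(W[...,1])<.07)
    b=reg&(z>.045)&(z<.058)&(g<90)
    k,l,st,ce=cv2.connectedComponentsWithStats(b.astype(np.uint8))
    for i in range(1,k):
        if st[i,4]>8:
            Q=W[l==i]; print(' bar',st[i,4],Q.mean(0),cv2.minAreaRect((Q[:,:2]*1000).astype(np.float32)))
    # push plate
    for nm,(x0,x1,y0,y1,z0,z1) in dict(push=(.42,.48,-.06,.06,.078,.09),endp=(.47,.58,-.075,-.03,.066,.08),tab=(.5,.6,-.16,-.07,.055,.082),hous=(.5,.6,-.18,-.05,.03,.05),stand=(.58,.68,.08,.16,.09,.105)).items():
        q=(W[...,0]>x0)&(W[...,0]<x1)&(W[...,1]>y0)&(W[...,1]<y1)&(z>z0)&(z<z1)
        if q.sum()>3:
            Q=W[q]; print(' ',nm,q.sum(),Q.mean(0),cv2.minAreaRect((Q[:,:2]*1000).astype(np.float32)))
E
```

```text
top
pot 586 ((562.3313598632812, 336.73577880859375), (45.793636322021484, 81.3015365600586), 24.539539337158203) 0.05631477576620131 0.05073595381561985
 pca [-0.4227  0.9063] [0.5678 0.2721]
 bar 154 [ 0.5416 -0.0116  0.0498] ((542.2386474609375, -11.456483840942383), (14.482440948486328, 61.74348831176758), 0.2504495084285736)
 bar 157 [ 0.5137 -0.0126  0.0497] ((514.2471923828125, -12.565591812133789), (14.63526725769043, 61.2127571105957), 0.5284794569015503)
  push 126 [0.4576 0.0009 0.082 ] ((457.74456787109375, 0.4922618865966797), (11.660576820373535, 55.698829650878906), 0.5556923747062683)
  endp 55 [ 0.5301 -0.0489  0.0718] ((530.092529296875, -49.22807312011719), (53.792545318603516, 4.644747734069824), 3.3507256507873535)
  tab 43 [ 0.55   -0.1123  0.0699] ((551.420654296875, -112.69807434082031), (14.33334732055664, 10.042332649230957), 1.2958333492279053)
  hous 705 [ 0.5496 -0.1038  0.0389] ((538.287109375, -102.19451904296875), (71.6629409790039, 107.61038970947266), 2.564422130584717)
  stand 135 [0.6354 0.1163 0.0964] ((635.1701049804688, 116.3929672241211), (27.7
[... 508 characters left out ...]
7243652)
  push 100 [ 0.458  -0.0014  0.0823] ((458.7825927734375, -1.8394451141357422), (12.595975875854492, 56.64506912231445), 2.1568455696105957)
  endp 53 [ 0.5306 -0.0508  0.0719] ((530.6549682617188, -50.81995391845703), (57.331932067871094, 6.073859691619873), 2.6343626976013184)
  tab 43 [ 0.5489 -0.1112  0.0685] ((550.6400146484375, -112.05331420898438), (14.422304153442383, 12.714470863342285), 9.446130752563477)
  hous 435 [ 0.5464 -0.1043  0.0396] ((538.4434814453125, -101.6787109375), (71.2051010131836, 104.53144073486328), 1.9239965677261353)
  stand 103 [0.6359 0.1146 0.0967] ((635.9368896484375, 114.57211303710938), (29.333332061767578, 27.71776580810547), 11.39393138885498)
```

```bash
python3 - <<'E'
from h import *
from scipy.spatial.transform import Rotation as Ro
np.set_printoptions(suppress=True,precision=4)
u=lambda x:330+x/3.5; v=lambda y:120+y/3.5
print('slot corners',[onz('top',u(a),v(b),.04) for a,b in[(338,362),(405,362),(338,388),(405,388)]])
print('tab top',onz('top',u(393),v(360),.076))
print('housing top corners',[onz('top',u(a),v(b),.04) for a,b in[(299,349),(433,344),(437,399),(301,416)]])
for n in ('top','scene'):
    Z=np.load(f'pics/a_{n}.npz');im=Z['im'].astype(int);W=cloud(n,Z['d']);z=W[...,2]
    m=(abs(W[...,0]-.557)<.2)&(z>.15)&(abs(W[...,1])<.3)
    print(n,'high',W[m].min(0),W[m].max(0))
    # pot ridge
    g=im.mean(-1)
    m=(np.hypot(W[...,0]-.562,W[...,1]-.336)<.06)&(z>.02)&(g>120)&(z<.065); P=W[m]
    a=np.array([-.41,.912]); c=np.array([.562,.336]); s=(P[:,:2]-c)@a; t=(P[:,:2]-c)@np.array([.912,.41])
    print('s',s.min(),s.max(),'t',t.min(),t.max())
    for lo in np.arange(-.05,.05,.01):
        k=(s>lo)&(s<lo+.01)
        if k.sum()>5:
            zz=P[k,2];kk=zz>zz.max()-.003
            print(round(lo,3),k.sum(),'t',t[k].min(),t[k].max(),'zmax',zz.max(),'ridge t',t[k][kk].mean())
W=cloud('top',np.load('pics/a_top.npz')['d'])
m=(abs(W[...,0]-.56)<.13)&(abs(W[...,1]-.336)<.14)&(W[...,2]>.012)&(W[...,2]<.064)
Q=W[m];s=(Q[:,:2]-c)@a; t=(Q[:,:2]-c)@np.array([.912,.41])
k=(abs(s+.008)<.014)
h=np.histogram(t[k],bins=np.arange(-.1,.1,.004));print(list(zip((h[1][:-1]*1000).round(),h[0])))
st=env.read_state();R=Ro.from_rotvec(st['orientation']).as_matrix();print(R)
# map of max height grid
for n in('top','scene'):
  W=cloud(n,np.load(f'pics/a_{n}.npz')['d'])
  for x in np.arange(.3,.8,.05):
    print(round(x,2),[round(float(np.nanmax(np.r_[0,W[(abs(W[...,0]-x)<.025)&(abs(W[...,1]-y)<.025)][:,2]])),2) for y in np.arange(-.5,.45,.05)])
E
```

```text
slot corners [array([ 0.56  , -0.0885,  0.04  ]), array([ 0.5599, -0.134 ,  0.04  ]), array([ 0.542 , -0.0874,  0.04  ]), array([ 0.5419, -0.1327,  0.04  ])]
tab top [ 0.5513 -0.1154  0.076 ]
housing top corners [array([ 0.5691, -0.0626,  0.04  ]), array([ 0.5724, -0.1541,  0.04  ]), array([ 0.5342, -0.1538,  0.04  ]), array([ 0.5229, -0.0614,  0.04  ])]
top high [ 0.4548 -0.3     0.15  ] [0.757  0.0449 0.2697]
s -0.04007959272984303 0.04123740990637866 t -0.022502294243399838 0.023328762888884868
-0.04 66 t -0.018014505872379728 0.01741545410756913 zmax 0.04796833275619057 ridge t -0.0005741384642522239
-0.03 66 t -0.018073326596969773 0.018500374208020087 zmax 0.04765572531847663 ridge t 0.0002533722960816693
-0.02 70 t -0.01840181745766782 0.019923996844372783 zmax 0.04915094999020952 ridge t -0.0012928097993781227
-0.01 70 t -0.019060058544472992 0.020480849876046047 zmax 0.04980090805532371 ridge t -0.003966540745062916
0.0 69 t -0.01906394230346174 0.020491577791079147 zmax 0.0513421287552781 ridge t 0.002808928919366222
0.01 72 t -0.019301988748415003 0.020229725225496754 zmax
[... 4878 characters left out ...]
3, 0.27, 0.27, 0.27, 0.27, 0.27, 0.01, 0.01, 0.02, 0.08, 0.06, 0.04, 0.01, 0.01, 0.01, 0.06, 0.06, 0.04, 0.06]
0.55 [0.27, 0.27, 0.27, 0.27, 0.27, 0.27, 0.01, 0.05, 0.08, 0.08, 0.06, 0.04, 0.01, 0.01, 0.06, 0.06, 0.05, 0.06, 0.05]
0.6 [0.27, 0.27, 0.27, 0.27, 0.27, 0.27, 0.27, 0.01, 0.01, 0.03, 0.02, 0.03, 0.1, 0.01, 0.06, 0.03, 0.05, 0.05, 0.04]
0.65 [0.27, 0.27, 0.27, 0.27, 0.27, 0.27, 0.27, 0.01, 0.01, 0.13, 0.17, 0.17, 0.1, 0.1, 0.06, 0.06, 0.06, 0.07, 0.07]
0.7 [0.27, 0.27, 0.27, 0.27, 0.27, 0.27, 0.27, 0.21, 0.0, 0.16, 0.19, 0.19, 0.04, 0.03, 0.01, 0.01, 0.06, 0.07, 0.07]
0.75 [0.0, 0.27, 0.27, 0.27, 0.27, 0.27, 0.27, 0.27, 0.0, 0.0, 0.18, 0.17, 0.03, 0.01, 0.0, 0.01, 0.01, 0.01, 0.01]
```

Measured so far:
- **Pot:** centre (0.562, 0.336), lid direction (−0.41, 0.91), with free floor on both jaw sides.
- **Cradle:** about (0.5275, 0.0015), yaw about 1.5°.
- **Arm path:** over the front of the bench, staying clear of the 0.27 m black box.

>>> step_arm:
  rows:
    - [0.006,0.03,0.025,0,0,7,0.8]
    - [0.006,0.03,0.025,0,0,7,0.8]
    - [0.006,0.03,0.025,0,0,7,0.8]
    - [0.008,0.035,0.02,0,0,7,0.8]
    - [0.008,0.035,0.01,0,0,7,0.8]
  grip_force: 30

```text
time_s: 0.52
tool_pos: [0.3184, -0.418, 0.2936]
orientation: [-1.538, 0.394, -0.369]
wrist_force: [1.7, 1.1, 0.7]
gripper_width: 0.801
```

>>> step_arm:
  rows:
    - [0.012,0.038,0.002,0,0,7,0.8]
    - [0.012,0.038,0,0,0,7,0.8]
    - [0.012,0.038,0,0,0,7,0.8]
    - [0.012,0.038,0,0,0,7,0.8]
    - [0.012,0.038,0,0,0,7,0.8]

```text
time_s: 0.93
tool_pos: [0.3785, -0.221, 0.2986]
orientation: [-1.579, -0.101, 0.118]
wrist_force: [1.1, -0.1, 0.2]
gripper_width: 0.801
```

>>> step_arm:
  rows:
    - [0.012,0.038,0.0,0,0,4,0.8]
    - [0.012,0.038,0,0,0,4,0.8]
    - [0.012,0.038,0,0,0,4,0.8]
    - [0.012,0.038,0,0,0,2,0.8]
    - [0.012,0.038,0,0,0,2,0.8]

```text
time_s: 1.35
tool_pos: [0.4375, -0.0214, 0.2985]
orientation: [-1.559, -0.336, 0.351]
wrist_force: [1.4, -0.5, 0.2]
gripper_width: 0.804
```

>>> step_arm:
  rows:
    - [0.015,0.038,0.0,0,0,0,0.8]
    - [0.015,0.038,0,0,0,0,0.8]
    - [0.015,0.038,0,0,0,0,0.8]
    - [0.015,0.038,0,0,0,0,0.8]
    - [0.015,0.038,0,0,0,0,0.8]

```text
time_s: 1.77
tool_pos: [0.5111, 0.1734, 0.298]
orientation: [-1.561, -0.335, 0.351]
wrist_force: [0.2, -0.2, 1.8]
gripper_width: 0.8
```

```bash
cat > st.py <<'E'
from h import *
from scipy.spatial.transform import Rotation as Ro
s=env.read_state();R=Ro.from_rotvec(s['orientation']).as_matrix()
print(s['time_s'],s['tool_pos'].round(4),'yaw',np.degrees(np.arctan2(R[1,0],R[0,0])).round(2),'yaxis',R[:,1].round(4),'F',s['wrist_force'].round(2),'w',round(s['gripper_width'],3))
E
python3 st.py
```

```text
1.7667 [0.5111 0.1734 0.298 ] yaw 24.99 yaxis [-0.0059 -0.0196 -0.9998] F [ 0.25 -0.16  1.8 ] w 0.8
```

>>> step_arm:
  rows:
    - [0.0132,0.0395,-0.02,0.3,0,-0.2,0.8]
    - [0.0132,0.0395,-0.03,0.3,0,-0.2,0.8]
    - [0.0132,0.0395,-0.03,0.2,-0.2,-0.2,0.8]
    - [0.0132,0.0395,-0.03,0.2,-0.1,-0.2,0.8]
    - [0,0,-0.03,0.1,0,0,0.8]

```text
time_s: 2.18
tool_pos: [0.5565, 0.3163, 0.1804]
orientation: [-1.535, -0.344, 0.327]
wrist_force: [-1.2, 0.5, 1.6]
gripper_width: 0.803
```

```bash
python3 st.py; python3 -c "
from h import *
snap('b')
for n in ('top','scene'):
    im=cv2.imread(f'pics/b_{n}.png'); c=proj(n,[.56,.33,.05])[0].astype(int); print(c)
    cv2.imwrite(f'pics/b_{n}_z.png',cv2.resize(im[max(c[1]-80,0):c[1]+80,max(c[0]-80,0):c[0]+80],None,fx=3.5,fy=3.5,interpolation=2))
"
```

```text
2.1833 [0.5565 0.3163 0.1804] yaw 24.51 yaxis [ 0.0086  0.0117 -0.9999] F [-1.15  0.47  1.56] w 0.803
[247 223]
[253 242]
```

View pics/b_scene_z.png

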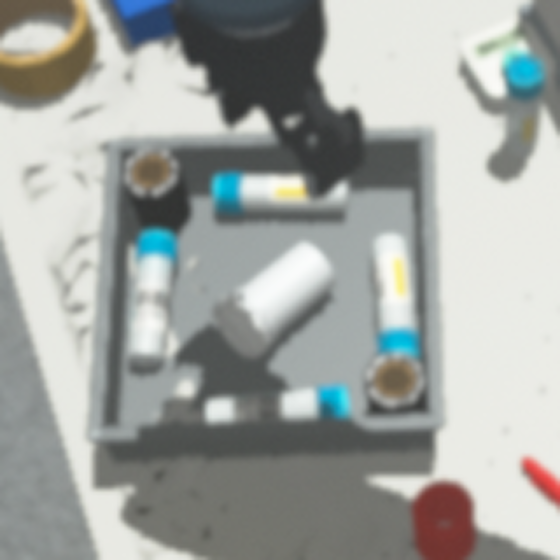

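View pics/b_top_z.png

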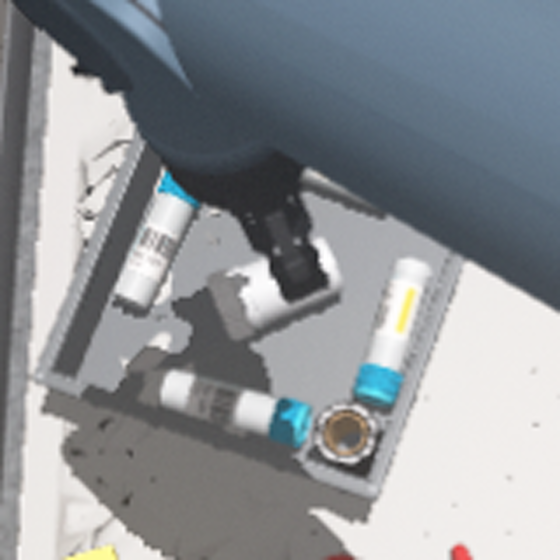

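The pot lies between the open fingers, in the scene crop at about (275,300). The tubes are clear of the fingers. I'll centre over the pot and go down.

>>> step_arm:
  rows:
    - [0.0075,0.016,-0.03,-0.6,0.4,-0.3,0.8]
    - [0,0,-0.03,0,0,0,0.8]
    - [0,0,-0.02,0,0,0,0.8]
    - [0,0,0,0,0,0,0.8]
    - [0,0,0,0,0,0,0.8]

```text
time_s: 2.7
tool_pos: [0.5646, 0.3201, 0.0976]
orientation: [-1.557, -0.319, 0.331]
wrist_force: [0.1, -0.3, 0.6]
gripper_width: 0.8
```

```bash
python3 st.py
```

```text
2.7 [0.5646 0.3201 0.0976] yaw 23.7 yaxis [-0.0046 -0.0123 -0.9999] F [ 0.11 -0.29  0.62] w 0.8
```

>>> step_arm:
  rows:
    - [0,0.006,0,0.3,0,0.2,0.8]
    - [0,0.006,-0.01,0.3,-0.2,0.2,0.8]
    - [0,0,-0.02,0,0,0,0.8]
    - [0,0,-0.02,0,0,0,0.8]
    - [0,0,0,0,0,0,0.8]

```text
time_s: 3.12
tool_pos: [0.5709, 0.335, 0.0557]
orientation: [-1.542, -0.338, 0.316]
wrist_force: [-0.7, -0.6, 0.1]
gripper_width: 0.802
```

```bash
python3 st.py
```

```text
3.1167 [0.5709 0.335  0.0557] yaw 23.91 yaxis [ 0.0127  0.0067 -0.9999] F [-0.75 -0.55  0.07] w 0.802
```

>>> step_arm:
  rows:
    - [0,0,0,0,0,0,0.8]
    - [0,0,0,0,0,0,0.8]
    - [0,0,0,0,0,0,0.8]
    - [0,0,0,0,0,0,0.8]
    - [0,0,0,0,0,0,0.8]

```text
time_s: 3.53
tool_pos: [0.5735, 0.3378, 0.0616]
orientation: [-1.539, -0.343, 0.31]
wrist_force: [0.7, -0.3, -0.6]
gripper_width: 0.801
```

```bash
python3 st.py
```

```text
3.5333 [0.5735 0.3378 0.0616] yaw 23.91 yaxis [ 0.0189  0.0113 -0.9998] F [ 0.67 -0.27 -0.58] w 0.801
```

>>> step_arm:
  rows:
    - [-0.003,-0.002,-0.008,-0.2,0.3,0,0.8]
    - [-0.003,-0.002,-0.008,-0.2,0.3,0,0.8]
    - [-0.002,-0.001,-0.008,-0.1,0.2,0,0.8]
    - [0,0,-0.004,0,0,0,0.8]
    - [0,0,0,0,0,0,0.8]

```text
time_s: 3.95
tool_pos: [0.5651, 0.3322, 0.0318]
orientation: [-1.545, -0.331, 0.323]
wrist_force: [-0.0, 0.2, -0.4]
gripper_width: 0.802
```

```bash
python3 st.py
```

```text
3.95 [0.5651 0.3322 0.0318] yaw 23.89 yaxis [ 0.0048  0.0021 -1.    ] F [-0.02  0.2  -0.36] w 0.802
```

Good. Now the last 24 mm.

>>> step_arm:
  rows:
    - [0,0,-0.008,0,0.1,0,0.8]
    - [0,0,-0.008,0,0.1,0,0.8]
    - [0,0,-0.006,0,0,0,0.8]
    - [0,0,-0.002,0,0,0,0.8]
    - [0,0,0,0,0,0,0.8]

```text
time_s: 4.37
tool_pos: [0.5644, 0.3318, 0.0038]
orientation: [-1.545, -0.327, 0.327]
wrist_force: [1.0, -0.4, -0.2]
gripper_width: 0.797
```

```bash
python3 st.py
```

```text
4.3667 [0.5644 0.3318 0.0038] yaw 23.9 yaxis [-8.0e-04  1.3e-03 -1.0e+00] F [ 1.02 -0.39 -0.23] w 0.797
```

>>> step_arm:
  rows:
    - [0,0,0.003,0,0,0,0.8]
    - [0,0,0.001,0,0,0,0.6]
    - [0,0,0,0,0,0,0.4]
    - [0,0,0,0,0,0,0.3]
    - [0,0,0,0,0,0,0.3]

```text
time_s: 4.78
tool_pos: [0.5649, 0.3324, 0.0091]
orientation: [-1.544, -0.328, 0.326]
wrist_force: [0.1, -0.3, -0.3]
gripper_width: 0.296
```

>>> step_arm:
  rows:
    - [0,0,0,0,0,0,0.3]
    - [0,0,0,0,0,0,0.3]
    - [0,0,0,0,0,0,0.3]
    - [0,0,0,0,0,0,0.3]
    - [0,0,0,0,0,0,0.3]

```text
time_s: 5.2
tool_pos: [0.5654, 0.3326, 0.0098]
orientation: [-1.544, -0.328, 0.325]
wrist_force: [0.0, -0.1, 0.2]
gripper_width: 0.298
```

```bash
python3 st.py
```

```text
5.2 [0.5654 0.3326 0.0098] yaw 23.89 yaxis [ 0.0014  0.0027 -1.    ] F [ 0.   -0.06  0.2 ] w 0.298
```

```bash
python3 -c "
from h import *
snap('c')
for n in ('top','scene'):
    im=cv2.imread(f'pics/c_{n}.png'); c=proj(n,[.56,.33,.05])[0].astype(int); print(c)
    cv2.imwrite(f'pics/c_{n}_z.png',cv2.resize(im[max(c[1]-60,0):c[1]+60,max(c[0]-70,0):c[0]+70],None,fx=4.5,fy=4.5,interpolation=2))
"
```

```text
[247 223]
[253 242]
```

View pics/c_scene_z.png

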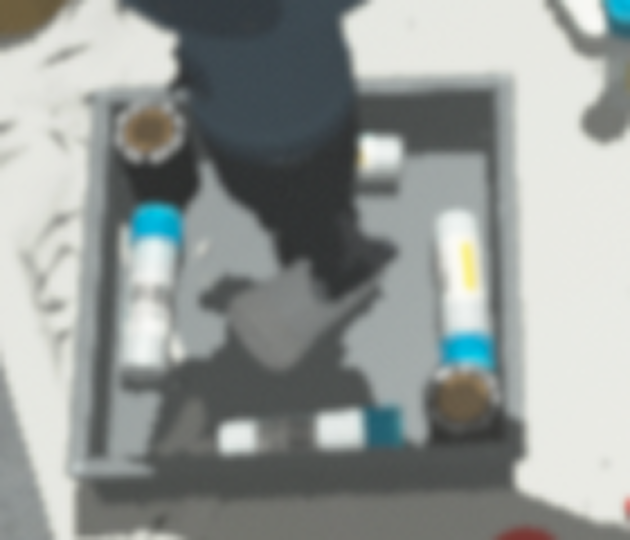

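View pics/c_top_z.png

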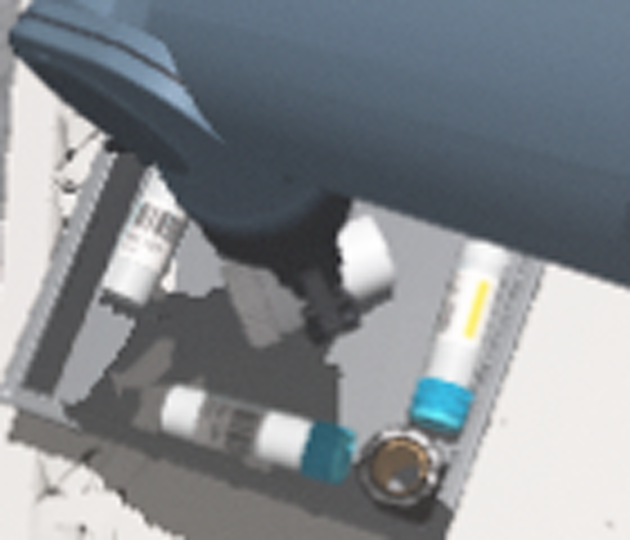

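The fingers straddle the pot's body (scene crop about (300,290)), so the opening value is not linear in width. I'll close fully.

>>> step_arm:
  rows:
    - [0,0,0,0,0,0,0.15]
    - [0,0,0,0,0,0,0]
    - [0,0,0,0,0,0,0]
    - [0,0,0,0,0,0,0]
    - [0,0,0,0,0,0,0]
  grip_force: 40

```text
time_s: 5.72
tool_pos: [0.5673, 0.3339, 0.012]
orientation: [-1.542, -0.331, 0.322]
wrist_force: [-0.3, -0.1, 0.9]
gripper_width: -0.002
```

```bash
python3 st.py
```

```text
5.7167 [0.5673 0.3339 0.012 ] yaw 23.87 yaxis [ 0.0051  0.005  -1.    ] F [-0.26 -0.13  0.94] w -0.002
```

```bash
python3 -c "
from h import *
snap('d')
for n in ('top','scene'):
    im=cv2.imread(f'pics/d_{n}.png'); c=proj(n,[.56,.33,.05])[0].astype(int); print(c, proj(n,[[.5673,.3339,.012],[.5673,.3339,.08]]))
    cv2.imwrite(f'pics/d_{n}_z.png',cv2.resize(im[max(c[1]-60,0):c[1]+60,max(c[0]-70,0):c[0]+70],None,fx=4.5,fy=4.5,interpolation=2))
"
```

```text
[247 223] [[248.0050853  224.3819365 ]
 [243.78943666 216.34699776]]
[253 242] [[252.44575922 247.89580774]
 [249.54954442 235.21801401]]
```

View pics/d_scene_z.png

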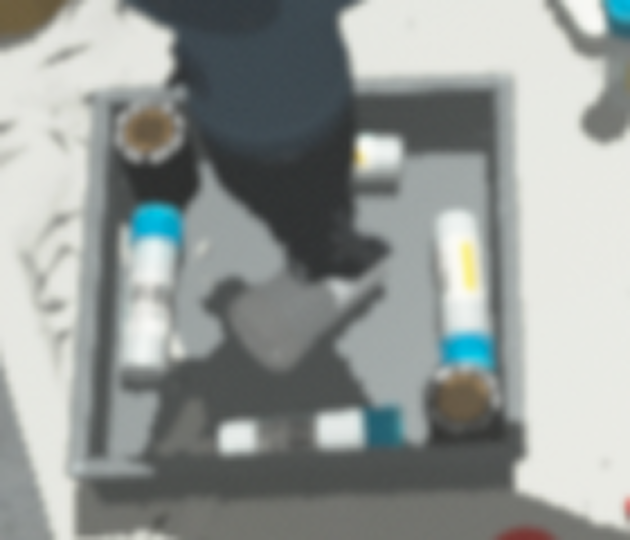

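View pics/d_top_z.png

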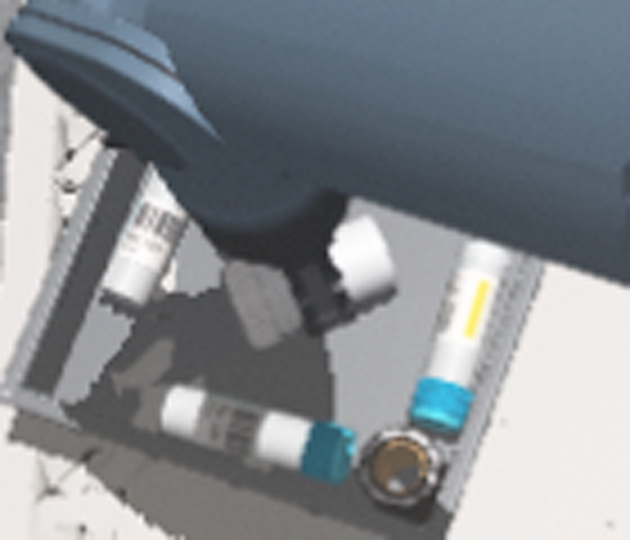

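The visible finger sits about 25 mm off the TCP towards −x, against the pot's side. That contradicts the reading of 0. I'll test by lifting a little.

>>> step_arm:
  rows:
    - [-0.001,-0.001,0.01,0,0,0,0]
    - [-0.001,-0.001,0.02,-0.1,0.1,0,0]
    - [0,0,0.025,-0.1,0.1,0,0]
    - [0,0,0.025,0,0,0,0]
    - [0,0,0.01,0,0,0,0]

```text
time_s: 6.23
tool_pos: [0.5608, 0.3291, 0.1025]
orientation: [-1.548, -0.322, 0.334]
wrist_force: [-0.1, 0.3, -0.2]
gripper_width: -0.0
```

```bash
python3 st.py;python3 -c "
from h import *
snap('e')
for n in ('top','scene'):
    im=cv2.imread(f'pics/e_{n}.png'); c=proj(n,[.56,.33,.05])[0].astype(int)
    cv2.imwrite(f'pics/e_{n}_z.png',cv2.resize(im[max(c[1]-60,0):c[1]+60,max(c[0]-70,0):c[0]+70],None,fx=4.5,fy=4.5,interpolation=2))
"
```

```text
6.2333 [0.5608 0.3291 0.1025] yaw 23.94 yaxis [-0.0071 -0.0037 -1.    ] F [-0.13  0.31 -0.18] w -0.0
```

View pics/e_scene_z.png

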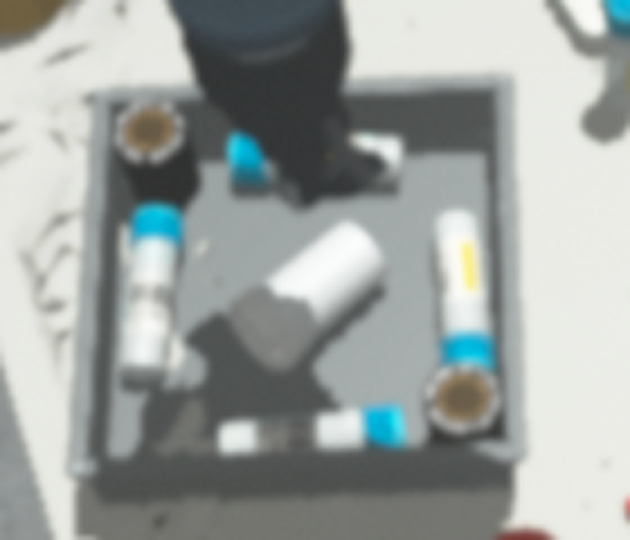

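View pics/e_top_z.png

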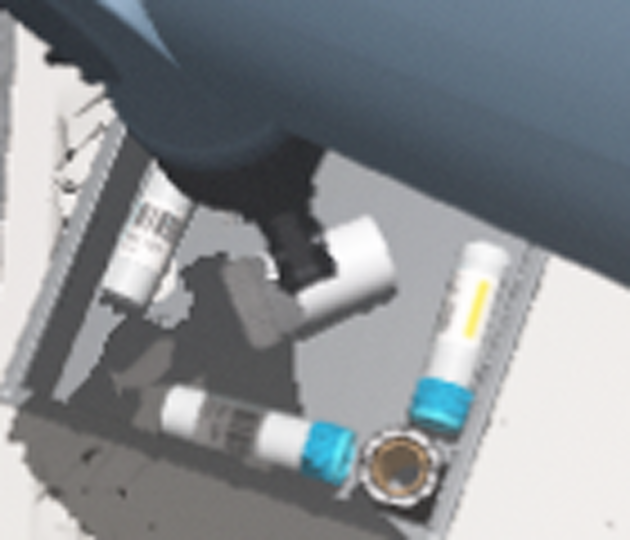

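The grasp missed: the pot is still on the floor (scene crop about (310,300)). The fingertip must not be where I assumed, so I'll triangulate it.

```bash
python3 - <<'E'
from h import *
np.set_printoptions(suppress=True,precision=4)
for tag,tcp in (('d',[.5673,.3339,.012]),('e',[.5608,.3291,.1025]),('b',[.5565,.3163,.1804])):
  for n in('top','scene'):
    Z=np.load(f'pics/{tag}_{n}.npz');W=cloud(n,Z['d']);g=Z['im'].max(-1)
    m=(np.hypot(W[...,0]-.56,W[...,1]-.33)<.09)&(W[...,2]>.02)&(W[...,2]<tcp[2]+.1)&(g<70)
    k,l,st,ce=cv2.connectedComponentsWithStats(m.astype(np.uint8)); 
    for i in np.argsort(-st[1:,4])[:2]+1:
        Q=W[l==i]; q=Q[Q[:,2]<Q[:,2].min()+.03]; print(tag,n,st[i,4],'zmin',Q[:,2].min(),'low mean',q.mean(0),q.min(0),q.max(0),'tcp px',proj(n,tcp))
E
```

```text
d top 2 zmin 0.10269203509716077 low mean [0.5431 0.3145 0.1064] [0.543  0.3129 0.1027] [0.5432 0.316  0.11  ] tcp px [[248.0051 224.3819]]
d top 1 zmin 0.09997650783322988 low mean [0.5347 0.3338 0.1   ] [0.5347 0.3338 0.1   ] [0.5347 0.3338 0.1   ] tcp px [[248.0051 224.3819]]
d scene 57 zmin 0.06202736857863439 low mean [0.5543 0.3357 0.0774] [0.5499 0.3319 0.062 ] [0.5588 0.3419 0.092 ] tcp px [[252.4458 247.8958]]
d scene 2 zmin 0.10553512245216518 low mean [0.5648 0.3457 0.1059] [0.5637 0.3453 0.1055] [0.5658 0.346  0.1063] tcp px [[252.4458 247.8958]]
e top 5 zmin 0.19733402880130188 low mean [0.5386 0.3124 0.1987] [0.5373 0.3104 0.1973] [0.5414 0.315  0.2015] tcp px [[244.345  216.2701]]
e top 4 zmin 0.19595631256347 low mean [0.5326 0.3262 0.198 ] [0.5314 0.3249 0.196 ] [0.5337 0.3282 0.2013] tcp px [[244.345  216.2701]]
e scene 72 zmin 0.15552739226666304 low mean [0.5464 0.3313 0.172 ] [0.5326 0.328  0.1555] [0.5535 0.3375 0.183 ] tcp px [[251.2991 232.296 ]]
e scene 4 zmin 0.18907171690820446 low mean [0.583  0.3517 0.1928] [0.58   0.3504 0.1891] [0.586  0.3536 0.196 ] tcp px [[251.2991 232.296 ]]
b top 14 zmin 0.26925294162085506 low mean [0.4925 0.2844 0.2718] [0.4866 0.2789 0.2693] [0.496  0.2905 0.2785] tcp px [[244.8957 207.4175]]
b top 7 zmin 0.27336102793387246 low mean [0.5117 0.3031 0.2771] [0.5094 0.3004 0.2734] [0.5132 0.3058 0.2786] tcp px [[244.8957 207.4175]]
b scene 54 zmin 0.2288941122137835 low mean [0.5859 0.33   0.2439] [0.5814 0.3211 0.2289] [0.5898 0.3377 0.2579] tcp px [[253.6714 215.2683]]
b scene 50 zmin 0.2379390957257206 low mean [0.5105 0.303  0.2558] [0.508  0.3004 0.2379] [0.5167 0.309  0.2676] tcp px [[253.6714 215.2683]]
```

```bash
python3 - <<'E'
from h import *
np.set_printoptions(suppress=True,precision=4)
def tri(a,b):
    o1,d1=ray('top',*a);o2,d2=ray('scene',*b)
    A=np.c_[d1,-d2];s=np.linalg.lstsq(A,o2-o1,rcond=None)[0];return (o1+d1*s[0]+o2+d2*s[1])/2,np.linalg.norm(o1+d1*s[0]-o2-d2*s[1])
print(tri((245.9,226.3),(251.9,227.6)))
for tag in 'bde':
  o=[]
  for n in('top','scene'):
    Z=np.load(f'pics/{tag}_{n}.npz');W=cloud(n,Z['d'])
    c=proj(n,[.56,.33,.05])[0].astype(int)
    im=Z['im'][c[1]-70:c[1]+50,c[0]-50:c[0]+50]
    o.append(cv2.resize(np.clip(im.astype(float)*2,0,255).astype(np.uint8),None,fx=4,fy=4,interpolation=cv2.INTER_CUBIC)); print(tag,n,c-[50,70])
    # cross-section printing in e
  cv2.imwrite(f'pics/tip_{tag}.png',np.hstack(o)[...,::-1])
for n,pts in dict(top=[(246,222),(246,225),(245,218),(244,214),(242,210)],scene=[(252,226),(252,224),(252,222),(251,218),(258,218),(260,218)]).items():
  W=cloud(n,np.load(f'pics/e_{n}.npz')['d']); im=np.load(f'pics/e_{n}.npz')['im']
  for p in pts: print(n,p,W[p[1],p[0]],im[p[1],p[0]])
E
```

```text
(array([0.5256, 0.3222, 0.1716]), np.float64(0.01959251217387416))
b top [197 153]
b scene [203 172]
d top [197 153]
d scene [203 172]
e top [197 153]
e scene [203 172]
top (246, 222) [0.5109 0.3051 0.2323] [80 80 83]
top (246, 225) [0.5052 0.3051 0.2315] [84 83 86]
top (245, 218) [0.5176 0.3066 0.2365] [63 63 66]
top (244, 214) [0.5374 0.315  0.1973] [55 56 58]
top (242, 210) [0.5271 0.3095 0.2571] [54 55 58]
scene (252, 226) [0.5444 0.3267 0.1582] [68 71 72]
scene (252, 224) [0.5312 0.3277 0.1896] [53 55 56]
scene (252, 222) [0.5269 0.3275 0.2051] [53 55 56]
scene (251, 218) [0.5442 0.3253 0.1934] [54 55 56]
scene (258, 218) [0.5185 0.3145 0.2272] [66 69 69]
scene (260, 218) [0.5123 0.3114 0.235 ] [67 69 70]
```

View pics/tip_e.png

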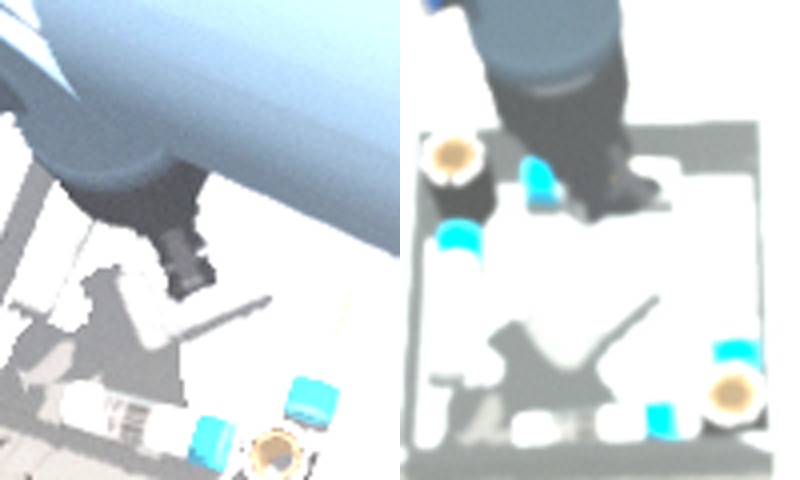

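View pics/tip_b.png

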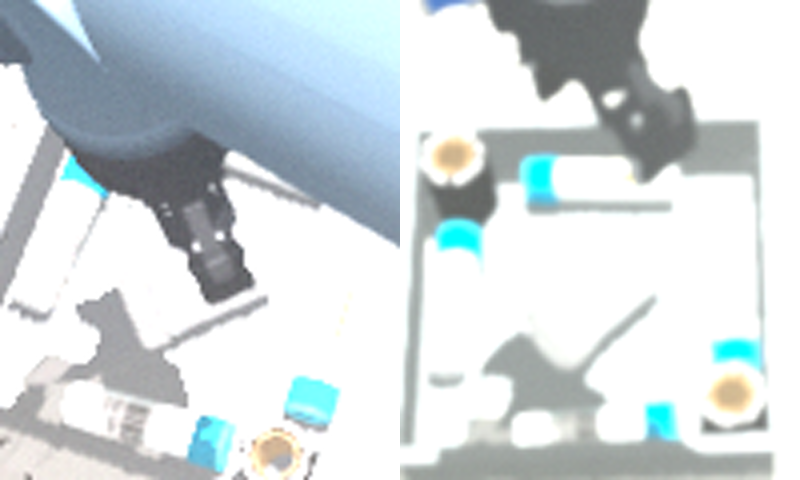

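```bash
python3 - <<'E'
from h import *
np.set_printoptions(suppress=True,precision=4)
def atx(n,u,v,x):
    o,d=ray(n,u,v); return o+d*(x-o[0])/d[0]
print('e',atx('scene',250.5,226.5,.548),atx('scene',252,227.6,.548),atx('scene',250.5,226.5,.561))
# list scene depth along column band for e
W=cloud('scene',np.load('pics/e_scene.npz')['d']); im=np.load('pics/e_scene.npz')['im']
for v in range(214,236):
    print(v,[(W[v,u].round(3).tolist(),int(im[v,u].mean())) for u in (248,251,254)])
s=env.read_state(); print(s['joints'])
E
```

```text
e [0.548  0.3298 0.1521] [0.548  0.327  0.1451] [0.561  0.328  0.1295]
214 [([0.54, 0.33, 0.221], 55), ([0.528, 0.326, 0.236], 54), ([0.52, 0.321, 0.245], 55)]
215 [([0.545, 0.33, 0.208], 54), ([0.533, 0.326, 0.223], 53), ([0.549, 0.317, 0.193], 54)]
216 [([0.542, 0.331, 0.209], 54), ([0.551, 0.323, 0.19], 55), ([0.547, 0.317, 0.193], 56)]
217 [([0.541, 0.332, 0.207], 55), ([0.549, 0.324, 0.19], 54), ([0.544, 0.318, 0.194], 57)]
218 [([0.545, 0.332, 0.196], 53), ([0.544, 0.325, 0.193], 55), ([0.54, 0.319, 0.197], 57)]
219 [([0.542, 0.332, 0.197], 54), ([0.543, 0.326, 0.192], 54), ([0.536, 0.32, 0.199], 57)]
220 [([0.542, 0.333, 0.193], 54), ([0.54, 0.327, 0.192], 54), ([0.535, 0.321, 0.197], 59)]
221 [([0.543, 0.333, 0.187], 58), ([0.535, 0.328, 0.196], 55), ([0.523, 0.323, 0.214], 58)]
222 [([0.544, 0.334, 0.181], 67), ([0.531, 0.329, 0.199], 54), ([0.521, 0.324, 0.212], 56)]
223 [([0.551, 0.333, 0.165], 77), ([0.533, 0.329, 0.192], 54), ([0.521, 0.325, 0.208], 55)]
224 [([0.552, 0.334, 0.16], 85), ([0.53, 0.33, 0.193], 55), ([0.522, 0.325, 0.202], 56)]
225 [([0.55, 0.334, 0.159], 9
[... 354 characters left out ...]
 0.326, 0.0], 146), ([0.628, 0.319, 0.0], 146), ([0.623, 0.312, 0.003], 163)]
230 [([0.625, 0.328, 0.005], 159), ([0.623, 0.32, 0.003], 160), ([0.62, 0.313, 0.003], 164)]
231 [([0.621, 0.329, 0.007], 163), ([0.62, 0.321, 0.004], 164), ([0.617, 0.314, 0.005], 165)]
232 [([0.619, 0.329, 0.006], 164), ([0.617, 0.322, 0.004], 164), ([0.614, 0.315, 0.004], 166)]
233 [([0.618, 0.33, 0.002], 163), ([0.615, 0.323, 0.003], 164), ([0.612, 0.316, 0.003], 176)]
234 [([0.613, 0.331, 0.006], 165), ([0.613, 0.324, 0.002], 165), ([0.608, 0.317, 0.004], 196)]
235 [([0.614, 0.332, -0.001], 164), ([0.607, 0.325, 0.006], 170), ([0.586, 0.32, 0.04], 221)]
[-0.1852  0.7328 -0.6275  1.5714  0.4824  1.0049 -0.5391]
```

```bash
python3 st.py
```

```text
6.3333 [0.561  0.3289 0.1014] yaw 23.92 yaxis [-0.0066 -0.0038 -1.    ] F [0.78 0.   0.46] w -0.002
```

The arm is at rest, and the seen tips are at z ≈ 0.143 while the TCP reads 0.101. The fingers are really about 41 mm higher than the reading, which is why they closed above the pot. I'll go down again with this offset, watching the force.

>>> step_arm:
  rows:
    - [0.001,0.001,0,0.1,-0.2,0,0.6]
    - [0.001,0.001,0,0.1,-0.2,0,0.8]
    - [0.001,0.001,0,0,0,0,0.8]
    - [0,0,-0.015,0,0,0,0.8]
    - [0,0,-0.02,0,0,0,0.8]

```text
time_s: 6.75
tool_pos: [0.5644, 0.3318, 0.0634]
orientation: [-1.546, -0.328, 0.326]
wrist_force: [0.2, 0.6, 0.2]
gripper_width: 0.708
```

>>> step_arm:
  rows:
    - [0,0,-0.02,0,0,0,0.8]
    - [0,0,-0.015,0,0,0,0.8]
    - [0,0,-0.008,0,0,0,0.8]
    - [0,0,-0.004,0,0,0,0.8]
    - [0,0,0,0,0,0,0.8]

```text
time_s: 7.17
tool_pos: [0.5583, 0.3279, 0.0024]
orientation: [-1.551, -0.319, 0.339]
wrist_force: [-0.5, 0.1, 0.8]
gripper_width: 0.802
```

```bash
python3 st.py
```

```text
7.1667 [0.5583 0.3279 0.0024] yaw 23.99 yaxis [-0.011  -0.008  -0.9999] F [-0.5   0.11  0.79] w 0.802
```

>>> step_arm:
  rows:
    - [0.002,0.0015,-0.004,0.15,-0.2,0,0.8]
    - [0.002,0.0015,-0.005,0.15,-0.2,0,0.8]
    - [0.001,0.001,-0.005,0.1,-0.2,0,0.8]
    - [0,0,-0.003,0,0,0,0.8]
    - [0,0,0,0,0,0,0.8]

```text
time_s: 7.58
tool_pos: [0.565, 0.3333, -0.0147]
orientation: [-1.545, -0.331, 0.326]
wrist_force: [0.1, -0.3, -0.4]
gripper_width: 0.797
```

```bash
python3 st.py
```

```text
7.5833 [ 0.565   0.3333 -0.0147] yaw 23.98 yaxis [ 0.0029  0.0016 -1.    ] F [ 0.06 -0.31 -0.38] w 0.797
```

>>> step_arm:
  rows:
    - [0,-0.0005,-0.004,0,0.1,0,0.8]
    - [0,0,-0.004,0,0,0,0.8]
    - [0,0,-0.002,0,0,0,0.8]
    - [0,0,0,0,0,0,0.8]
    - [0,0,0,0,0,0,0.8]

```text
time_s: 8.0
tool_pos: [0.5658, 0.3332, -0.0248]
orientation: [-1.544, -0.33, 0.326]
wrist_force: [-0.3, -0.4, 0.5]
gripper_width: 0.803
```

```bash
python3 st.py;python3 -c "
from h import *
snap('f')
o=[]
for n in ('top','scene'):
    im=cv2.imread(f'pics/f_{n}.png'); c=proj(n,[.56,.33,.05])[0].astype(int)
    o.append(cv2.resize(im[c[1]-60:c[1]+40,c[0]-50:c[0]+50],None,fx=4,fy=4,interpolation=2))
cv2.imwrite('pics/f_z.png',np.hstack(o))
"
```

```text
8.0 [ 0.5658  0.3332 -0.0248] yaw 23.98 yaxis [ 0.0025  0.0024 -1.    ] F [-0.28 -0.42  0.46] w 0.803
```

View pics/f_z.png

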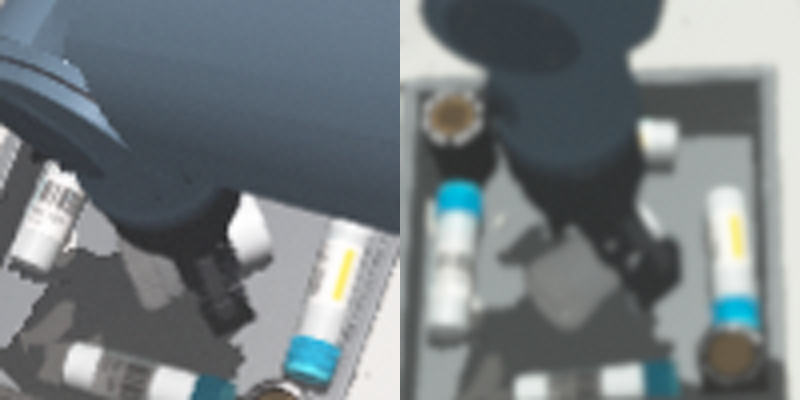

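The near finger now reaches down beside the pot's body (scene crop (655,285)). About 7 mm more, then close.

>>> step_arm:
  rows:
    - [-0.0005,-0.0005,-0.003,0,0.1,0,0.8]
    - [0,0,-0.003,0,0,0,0.8]
    - [0,0,-0.001,0,0,0,0.8]
    - [0,0,0,0,0,0,0.6]
    - [0,0,0,0,0,0,0.5]

```text
time_s: 8.52
tool_pos: [0.5654, 0.3327, -0.0321]
orientation: [-1.543, -0.329, 0.327]
wrist_force: [2.1, 0.1, 0.7]
gripper_width: 0.522
```

>>> step_arm:
  rows:
    - [0,0,0,0,0,0,0.3]
    - [0,0,0,0,0,0,0.2]
    - [0,0,0,0,0,0,0.2]
    - [0,0,0,0,0,0,0.2]
    - [0,0,0,0,0,0,0.2]

```text
time_s: 8.93
tool_pos: [0.5656, 0.3329, -0.0319]
orientation: [-1.543, -0.33, 0.327]
wrist_force: [0.1, 0.1, -0.3]
gripper_width: 0.483
```

```bash
python3 st.py
```

```text
8.9333 [ 0.5656  0.3329 -0.0319] yaw 23.97 yaxis [ 0.0014  0.0029 -1.    ] F [ 0.06  0.14 -0.3 ] w 0.483
```

Stopped at 0.483, about 41 mm: the pot's body is held. Lifting.

>>> step_arm:
  rows:
    - [0,0,0.01,0,0,0,0.2]
    - [0,0,0.02,0,0,0,0.2]
    - [0,0,0.03,0,0,0,0.2]
    - [0,0,0.03,0,0,0,0.2]
    - [0,0,0.03,0,0,0,0.2]

```text
time_s: 9.35
tool_pos: [0.5596, 0.3287, 0.0867]
orientation: [-1.548, -0.32, 0.339]
wrist_force: [1.1, 0.1, -0.7]
gripper_width: 0.482
```

>>> step_arm:
  rows:
    - [0,0,0.02,0,0,0,0.2]
    - [0,-0.01,0.005,0,0,-2,0.2]
    - [0,-0.02,0,0,0,-3,0.2]
    - [-0.003,-0.03,0,0,0,-3,0.2]
    - [-0.004,-0.03,0,0,0,-3,0.2]

```text
time_s: 9.77
tool_pos: [0.5538, 0.2466, 0.1236]
orientation: [-1.554, -0.179, 0.174]
wrist_force: [0.6, -0.2, -0.5]
gripper_width: 0.486
```

```bash
python3 st.py;python3 -c "
from h import *
snap('g')
o=[]
for n in ('top','scene'):
    im=cv2.imread(f'pics/g_{n}.png'); c=proj(n,[.55,.25,.1])[0].astype(int)
    o.append(cv2.resize(im[c[1]-70:c[1]+70,c[0]-70:c[0]+70],None,fx=2.8,fy=2.8,interpolation=2))
cv2.imwrite('pics/g_z.png',np.hstack(o))
"
```

```text
9.7667 [0.5538 0.2466 0.1236] yaw 12.9 yaxis [ 0.0017  0.0097 -1.    ] F [ 0.56 -0.21 -0.52] w 0.486
```

View pics/g_z.png

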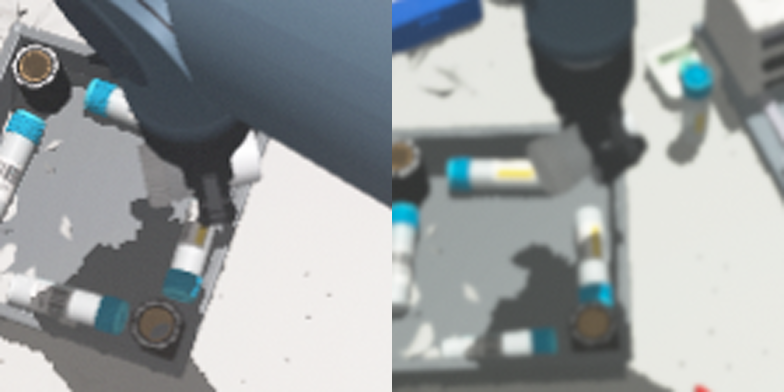

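The pot is held clear of the bin, its lid visible at scene crop (560,160). Now over the cradle.

>>> step_arm:
  rows:
    - [-0.004,-0.035,0,-0.2,0,-2,0.2]
    - [-0.004,-0.038,0,-0.2,0,-2,0.2]
    - [-0.004,-0.038,0,0,0,-2,0.2]
    - [-0.004,-0.038,0,0,0,-2,0.2]
    - [-0.004,-0.035,0,0,0,-1,0.2]

```text
time_s: 10.28
tool_pos: [0.53, 0.0582, 0.1217]
orientation: [-1.568, -0.047, 0.047]
wrist_force: [0.3, -0.5, -0.7]
gripper_width: 0.483
```

```bash
python3 st.py
```

```text
10.2833 [0.53   0.0582 0.1217] yaw 3.44 yaxis [-4.0e-04  2.5e-03 -1.0e+00] F [ 0.25 -0.51 -0.67] w 0.483
```

>>> step_arm:
  rows:
    - [0,-0.025,0,-0.1,0,-1,0.2]
    - [0,-0.02,0,0,0,-0.5,0.2]
    - [0,-0.009,0,0,0,0,0.2]
    - [0,0,0,0,0,0,0.2]
    - [0,0,0,0,0,0,0.2]

```text
time_s: 10.7
tool_pos: [0.5255, -0.0103, 0.1194]
orientation: [-1.576, -0.006, 0.015]
wrist_force: [-0.1, 0.2, -0.3]
gripper_width: 0.484
```

```bash
python3 st.py;python3 -c "
from h import *
snap('i')
o=[]
for n in ('top','scene'):
    im=cv2.imread(f'pics/i_{n}.png'); c=proj(n,[.53,.0,.08])[0].astype(int)
    o.append(cv2.resize(im[c[1]-60:c[1]+60,c[0]-50:c[0]+50],None,fx=4,fy=4,interpolation=2))
cv2.imwrite('pics/i_z.png',np.hstack(o))
"
```

```text
10.7 [ 0.5255 -0.0103  0.1194] yaw 0.77 yaxis [-0.0062 -0.0052 -1.    ] F [-0.07  0.17 -0.26] w 0.484
```

View pics/i_z.png

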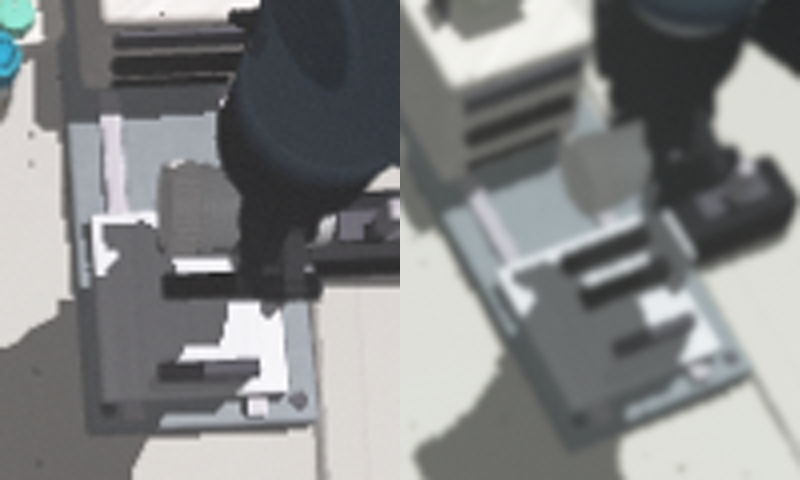

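```bash
python3 - <<'E'
from h import *
np.set_printoptions(suppress=True,precision=4)
for n in('top','scene'):
    Z=np.load(f'pics/i_{n}.npz');W=cloud(n,Z['d']);g=Z['im'].mean(-1)
    m=(abs(W[...,0]-.53)<.05)&(abs(W[...,1]-.01)<.06)&(abs(W[...,2]-.18)<.05)&(g>88)
    k,l,st,ce=cv2.connectedComponentsWithStats(m.astype(np.uint8)); i=1+np.argmax(st[1:,4]); Q=W[l==i]
    print(n,len(Q),'pct',np.percentile(Q,[2,10,50,90,98],axis=0).round(4).tolist())
    t=Q[Q[:,2]>np.percentile(Q[:,2],97)-.006]; print(' top',t.mean(0),len(t))
E
```

```text
top 430 pct [[0.5, 0.0032, 0.1616], [0.5031, 0.0077, 0.1763], [0.5182, 0.0247, 0.1956], [0.5371, 0.036, 0.2015], [0.543, 0.0373, 0.2031]]
 top [0.5228 0.022  0.2001] 188
scene 409 pct [[0.5006, -0.0043, 0.1619], [0.5031, -0.0001, 0.1708], [0.5175, 0.0223, 0.1935], [0.5365, 0.0333, 0.2019], [0.5431, 0.0347, 0.2046]]
 top [0.522  0.0172 0.2007] 144
```

Lid axis z is 0.178 and its end is at y ≈ 0.036, which fits the expected grasp. Small correction, then down.

>>> step_arm:
  rows:
    - [0.001,0.003,-0.01,0.15,-0.15,0.3,0.2]
    - [0.001,0.003,-0.02,0.15,-0.15,0.3,0.2]
    - [0.001,0.001,-0.02,0,0,0.1,0.2]
    - [0,0,-0.015,0,0,0,0.2]
    - [0,0,-0.005,0,0,0,0.2]

```text
time_s: 11.22
tool_pos: [0.5312, 0.0088, 0.0469]
orientation: [-1.564, -0.038, 0.028]
wrist_force: [-0.1, -0.5, -0.6]
gripper_width: 0.478
```

```bash
python3 st.py
```

```text
11.2167 [0.5312 0.0088 0.0469] yaw 2.38 yaxis [ 0.0061  0.0065 -1.    ] F [-0.13 -0.55 -0.63] w 0.478
```

>>> step_arm:
  rows:
    - [-0.001,-0.004,-0.006,-0.1,0.1,-0.2,0.2]
    - [-0.001,-0.004,-0.006,-0.1,0.1,-0.2,0.2]
    - [0,-0.002,-0.004,0,0,0,0.2]
    - [0,0,-0.002,0,0,0,0.2]
    - [0,0,0,0,0,0,0.2]

```text
time_s: 11.63
tool_pos: [0.5286, 0.002, 0.0264]
orientation: [-1.566, -0.032, 0.03]
wrist_force: [0.3, 0.6, -0.1]
gripper_width: 0.486
```

```bash
python3 st.py
```

```text
11.6333 [0.5286 0.002  0.0264] yaw 2.28 yaxis [ 0.0011  0.005  -1.    ] F [ 0.33  0.59 -0.12] w 0.486
```

>>> step_arm:
  rows:
    - [0,-0.003,-0.004,-0.1,0,-0.2,0.2]
    - [0,-0.002,-0.004,-0.1,0,-0.2,0.2]
    - [0,0,-0.003,0,0,0,0.2]
    - [0,0,-0.001,0,0,0,0.2]
    - [0,0,0,0,0,0,0.2]

```text
time_s: 12.05
tool_pos: [0.5302, -0.0042, 0.0147]
orientation: [-1.57, -0.027, 0.02]
wrist_force: [0.8, 0.3, 0.1]
gripper_width: 0.484
```

```bash
python3 st.py
```

```text
12.05 [ 0.5302 -0.0042  0.0147] yaw 1.74 yaxis [ 4.4e-03  7.0e-04 -1.0e+00] F [0.78 0.32 0.13] w 0.484
```

>>> step_arm:
  rows:
    - [-0.001,0,-0.002,0,0.1,0,0.2]
    - [0,0,-0.002,0,0,0,0.2]
    - [0,0,-0.001,0,0,0,0.2]
    - [0,0,0,0,0,0,0.2]
    - [0,0,0,0,0,0,0.2]

```text
time_s: 12.47
tool_pos: [0.5324, -0.004, 0.012]
orientation: [-1.571, -0.031, 0.018]
wrist_force: [-0.9, -0.5, 1.8]
gripper_width: 0.485
```

```bash
python3 st.py;python3 -c "
from h import *
snap('j')
o=[]
for n in ('top','scene'):
    im=cv2.imread(f'pics/j_{n}.png'); c=proj(n,[.53,.0,.08])[0].astype(int)
    o.append(cv2.resize(im[c[1]-60:c[1]+60,c[0]-50:c[0]+50],None,fx=4,fy=4,interpolation=2))
cv2.imwrite('pics/j_z.png',np.hstack(o))
"
```

```text
12.4667 [ 0.5324 -0.004   0.012 ] yaw 1.78 yaxis [ 8.3e-03 -2.0e-04 -1.0e+00] F [-0.91 -0.51  1.81] w 0.485
```

View pics/j_z.png

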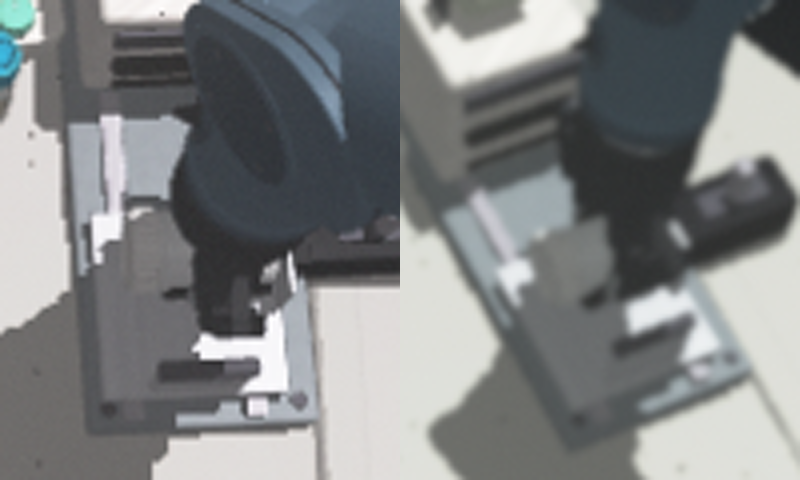

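>>> step_arm:
  rows:
    - [-0.002,0,0,0,0.2,0,0.2]
    - [-0.0015,0,-0.0005,0,0.2,0,0.2]
    - [-0.001,0,-0.0005,0,0,0,0.2]
    - [0,0,0,0,0,0,0.2]
    - [0,0,0,0,0,0,0.2]

```text
time_s: 12.98
tool_pos: [0.5303, -0.0039, 0.0118]
orientation: [-1.57, -0.029, 0.02]
wrist_force: [0.5, -0.2, 2.8]
gripper_width: 0.485
```

```bash
python3 st.py; python3 - <<'E'
from h import *
np.set_printoptions(suppress=True,precision=4)
snap('k')
for n in('top','scene'):
    Z=np.load(f'pics/k_{n}.npz');W=cloud(n,Z['d']);g=Z['im'].mean(-1)
    m=(abs(W[...,0]-.53)<.04)&(abs(W[...,1]-.025)<.025)&(abs(W[...,2]-.08)<.025)&(g>75)
    k,l,st,ce=cv2.connectedComponentsWithStats(m.astype(np.uint8)); i=1+np.argmax(st[1:,4]); Q=W[l==i]
    print(n,len(Q),'pct',np.percentile(Q,[2,10,50,90,98],axis=0).round(4).tolist())
    t=Q[Q[:,2]>np.percentile(Q[:,2],97)-.006]; print(' top',t.mean(0),len(t))
E
```

```text
12.9833 [ 0.5303 -0.0039  0.0118] yaw 1.81 yaxis [ 5.8e-03  4.0e-04 -1.0e+00] F [ 0.48 -0.2   2.81] w 0.485
top 322 pct [[0.5033, 0.0098, 0.0588], [0.5065, 0.0143, 0.0704], [0.5204, 0.0301, 0.0887], [0.5407, 0.0415, 0.0942], [0.5467, 0.0428, 0.0967]]
 top [0.5252 0.029  0.0929] 135
scene 351 pct [[0.5028, 0.0016, 0.0581], [0.5057, 0.0047, 0.0659], [0.5205, 0.0261, 0.0857], [0.5414, 0.0392, 0.0941], [0.551, 0.0408, 0.097]]
 top [0.5264 0.0243 0.0934] 103
```

The lid is centred at x ≈ 0.527, its end at y ≈ 0.042 and its axis at z ≈ 0.071, with light contact. Release.

>>> step_arm:
  rows:
    - [0,0,0,0,0,0,0.5]
    - [0,0,0,0,0,0,0.52]
    - [0,0,0,0,0,0,0.56]
    - [0,0,0,0,0,0,0.65]
    - [0,0,0,0,0,0,0.75]

```text
time_s: 13.5
tool_pos: [0.5275, -0.0034, 0.0102]
orientation: [-1.569, -0.026, 0.024]
wrist_force: [-0.7, -0.3, -0.1]
gripper_width: 0.75
```

>>> step_arm:
  rows:
    - [0,0,0,0,0,0,0.8]
    - [0,0,0.005,0,0,0,0.8]
    - [0,0,0.01,0,0,0,0.8]
    - [0,0,0.015,0,0,0,0.8]
    - [0,0,0.02,0,0,0,0.8]

```text
time_s: 13.92
tool_pos: [0.5236, -0.0032, 0.0596]
orientation: [-1.569, -0.02, 0.031]
wrist_force: [0.5, -0.6, 0.1]
gripper_width: 0.8
```

>>> step_arm:
  rows:
    - [0,0,0.025,0,0,0,0.8]
    - [0,0,0.025,0,0,0,0.8]
    - [-0.02,0,0.02,0,0,0,0.8]
    - [-0.035,0,0,0,0,0,0.4]
    - [-0.035,0,0,0,0,0,0]

```text
time_s: 14.33
tool_pos: [0.4409, -0.0014, 0.1411]
orientation: [-1.567, -0.032, 0.019]
wrist_force: [-0.5, 1.4, 0.3]
gripper_width: 0.534
```

>>> step_arm:
  rows:
    - [-0.03,0,0,0,0,0,0]
    - [-0.01,0,0,0,0,0,0]
    - [0,0,0,0,0,0,0]
    - [0,0,0,0,0,0,0]
    - [0,0,0,0,0,0,0]

```text
time_s: 14.75
tool_pos: [0.3952, -0.0024, 0.1445]
orientation: [-1.573, -0.034, 0.018]
wrist_force: [0.4, -0.1, 0.8]
gripper_width: -0.003
```

```bash
python3 st.py;python3 -c "
from h import *
snap('l')
o=[]
for n in ('top','scene'):
    im=cv2.imread(f'pics/l_{n}.png'); c=proj(n,[.53,.0,.08])[0].astype(int)
    o.append(cv2.resize(im[c[1]-60:c[1]+60,c[0]-50:c[0]+50],None,fx=4,fy=4,interpolation=2))
cv2.imwrite('pics/l_z.png',np.hstack(o))
"
```

```text
14.75 [ 0.3952 -0.0024  0.1445] yaw 1.91 yaxis [ 0.0105 -0.0018 -0.9999] F [ 0.39 -0.13  0.76] w -0.003
```

View pics/l_z.png

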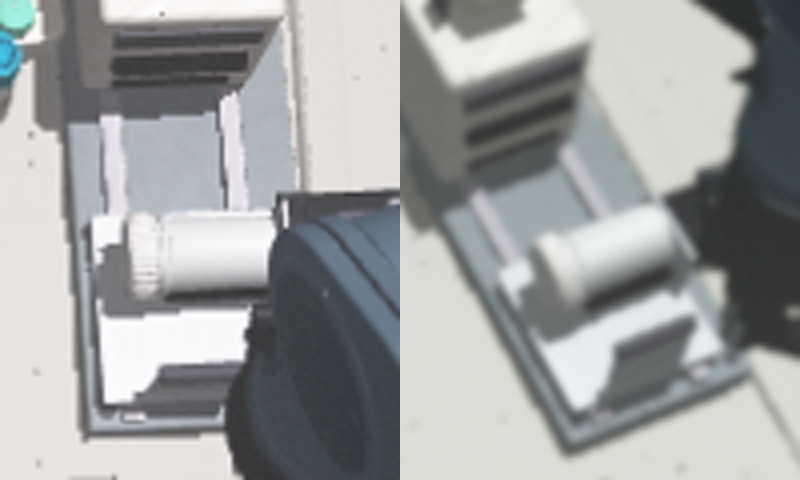

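View pics/l_scene.png

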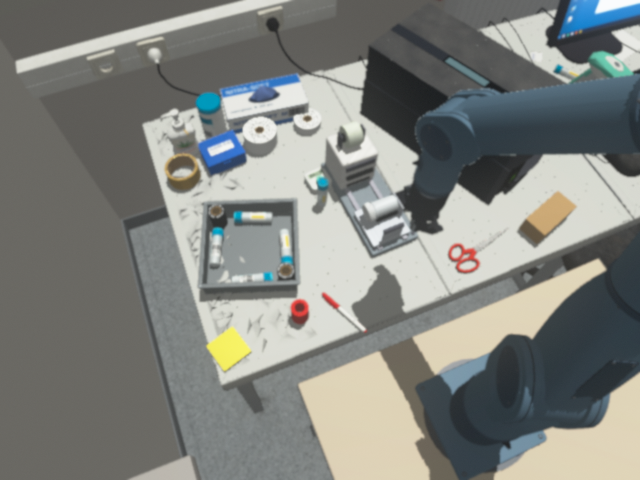

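The pot lies on the bars with its lid over the free ends (top crop (145,255)), and the four tubes and both rolls are still in the bin. Now down in front of the push plate with the fingers shut.

>>> step_arm:
  rows:
    - [0.003,0,-0.02,0,0.2,0,0]
    - [0.003,0,-0.03,0,0.2,0,0]
    - [0,0,-0.03,0,0.2,0,0]
    - [0,0,-0.03,0,0,0,0]
    - [0,0,-0.015,0,0,0,0]

```text
time_s: 15.27
tool_pos: [0.413, -0.0011, 0.0176]
orientation: [-1.57, -0.035, 0.013]
wrist_force: [0.7, -1.0, 1.3]
gripper_width: 0.001
```

```bash
python3 st.py
```

```text
15.2667 [ 0.413  -0.0011  0.0176] yaw 1.75 yaxis [ 0.014   0.0012 -0.9999] F [ 0.68 -1.03  1.3 ] w 0.001
```

>>> step_arm:
  rows:
    - [0,0,-0.004,0,0.3,0,0]
    - [0,0,-0.004,0,0.2,0,0]
    - [0.004,0,0,0,0.2,0,0]
    - [0.005,0,0,0,0,0,0]
    - [0.005,0,0,0,0,0,0]

```text
time_s: 15.68
tool_pos: [0.4286, 0.0002, 0.0067]
orientation: [-1.568, -0.022, 0.028]
wrist_force: [0.5, 0.1, 0.2]
gripper_width: 0.002
```

```bash
python3 st.py
```

```text
15.6833 [4.286e-01 2.000e-04 6.700e-03] yaw 1.83 yaxis [-0.0044  0.0026 -1.    ] F [0.52 0.13 0.16] w 0.002
```

Now push slowly (about 5 mm per row), watching the force.

>>> step_arm:
  rows:
    - [0.004,0,0,0,-0.1,0,0]
    - [0.004,0,0,0,0,0,0]
    - [0.004,0,0,0,0,0,0]
    - [0.004,0,0,0,0,0,0]
    - [0.004,0,0,0,0,0,0]

```text
time_s: 16.1
tool_pos: [0.4525, -0.0001, 0.0092]
orientation: [-1.568, -0.025, 0.023]
wrist_force: [-3.0, 0.7, -0.6]
gripper_width: 0.001
```

```bash
python3 st.py
```

```text
16.1 [ 4.525e-01 -1.000e-04  9.200e-03] yaw 1.75 yaxis [ 0.0011  0.0025 -1.    ] F [-3.    0.68 -0.56] w 0.001
```

>>> step_arm:
  rows:
    - [0.004,0,0,0,0,0,0]
    - [0.004,0,0,0,0,0,0]
    - [0.004,0,0,0,0,0,0]
    - [0.004,0,0,0,0,0,0]
    - [0,0,0,0,0,0,0]

```text
time_s: 16.52
tool_pos: [0.4705, 0.0006, 0.0093]
orientation: [-1.568, -0.025, 0.024]
wrist_force: [0.3, -0.3, 0.7]
gripper_width: 0.001
```

```bash
python3 st.py
```

```text
16.5167 [0.4705 0.0006 0.0093] yaw 1.79 yaxis [ 9.0e-04  3.1e-03 -1.0e+00] F [ 0.31 -0.3   0.66] w 0.001
```

>>> step_arm:
  rows:
    - [0.004,0,0,0,0,0,0]
    - [0.004,0,0,0,0,0,0]
    - [0.004,0,0,0,0,0,0]
    - [0.004,0,0,0,0,0,0]
    - [0.004,0,0,0,0,0,0]

```text
time_s: 16.93
tool_pos: [0.4912, 0.0009, 0.0091]
orientation: [-1.567, -0.025, 0.025]
wrist_force: [-1.8, 0.4, -0.3]
gripper_width: -0.001
```

```bash
python3 st.py;python3 -c "
from h import *
snap('m')
o=[]
for n in ('top','scene'):
    im=cv2.imread(f'pics/m_{n}.png'); c=proj(n,[.53,.0,.08])[0].astype(int)
    o.append(cv2.resize(im[c[1]-60:c[1]+60,c[0]-50:c[0]+50],None,fx=4,fy=4,interpolation=2))
cv2.imwrite('pics/m_z.png',np.hstack(o))
"
```

```text
16.9333 [0.4912 0.0009 0.0091] yaw 1.82 yaxis [-5.0e-04  3.2e-03 -1.0e+00] F [-1.75  0.39 -0.26] w -0.001
```

View pics/m_z.png

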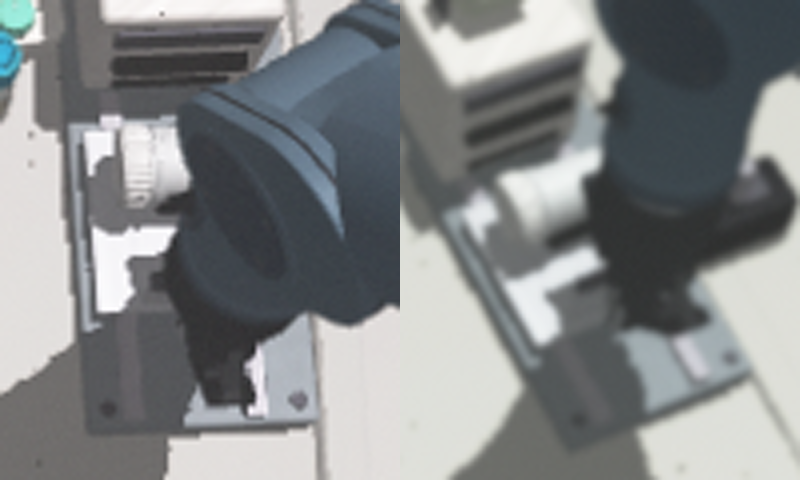

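The catch is free and the shuttle is sliding in with the pot. Continuing to the stop.

>>> step_arm:
  rows:
    - [0.004,0,0,0,0,0,0]
    - [0.004,0,0,0,0,0,0]
    - [0.004,0,0,0,0,0,0]
    - [0.003,0,0,0,0,0,0]
    - [0.002,0,0,0,0,0,0]

```text
time_s: 17.45
tool_pos: [0.5099, 0.0008, 0.0091]
orientation: [-1.567, -0.024, 0.025]
wrist_force: [-2.0, 1.1, -0.3]
gripper_width: 0.001
```

```bash
python3 st.py
```

```text
17.45 [0.5099 0.0008 0.0091] yaw 1.8 yaxis [-4.0e-04  3.2e-03 -1.0e+00] F [-2.02  1.13 -0.3 ] w 0.001
```

>>> step_arm:
  rows:
    - [0.002,0,0,0,0,0,0]
    - [0.002,0,0,0,0,0,0]
    - [0.002,0,0,0,0,0,0]
    - [0.002,0,0,0,0,0,0]
    - [0.002,0,0,0,0,0,0]

```text
time_s: 17.87
tool_pos: [0.5125, 0.0004, 0.0082]
orientation: [-1.57, -0.013, 0.037]
wrist_force: [-6.8, 1.8, 6.5]
gripper_width: -0.0
```

```bash
python3 st.py
```

```text
17.8667 [5.125e-01 4.000e-04 8.200e-03] yaw 1.84 yaxis [-1.530e-02 -1.000e-04 -9.999e-01] F [-6.81  1.79  6.49] w -0.0
```

>>> step_arm:
  rows:
    - [0.003,0,0,0,-0.3,0,0]
    - [0.003,0,0,0,-0.3,0,0]
    - [0.003,0,0,0,-0.2,0,0]
    - [0.003,0,0,0,0,0,0]
    - [0.003,0,0,0,0,0,0]

```text
time_s: 18.28
tool_pos: [0.5115, -0.0003, 0.0077]
orientation: [-1.577, -0.003, 0.051]
wrist_force: [-12.3, 1.4, 13.9]
gripper_width: 0.002
```

```bash
python3 st.py;python3 -c "
from h import *
snap('n')
o=[]
for n in ('top','scene'):
    im=cv2.imread(f'pics/n_{n}.png'); c=proj(n,[.56,.0,.08])[0].astype(int)
    o.append(cv2.resize(im[c[1]-60:c[1]+60,c[0]-50:c[0]+50],None,fx=4,fy=4,interpolation=2))
cv2.imwrite('pics/n_z.png',np.hstack(o))
"
```

```text
18.2833 [ 5.115e-01 -3.000e-04  7.700e-03] yaw 1.94 yaxis [-0.0302 -0.0074 -0.9995] F [-12.28   1.36  13.91] w 0.002
```

View pics/n_z.png

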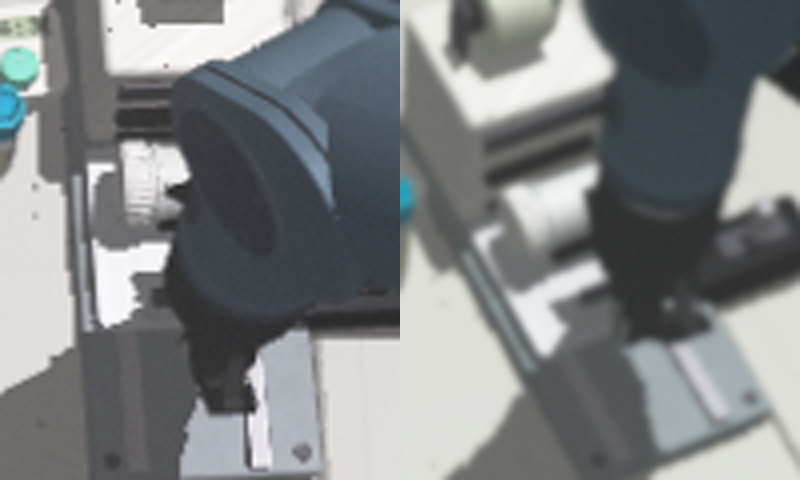

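>>> step_arm:
  rows:
    - [-0.006,0,0,0,0,0,0]
    - [-0.008,0,0,0,-0.3,0,0]
    - [-0.01,0,0,0,-0.3,0,0]
    - [-0.01,0,0,0,-0.3,0,0]
    - [-0.01,0,0,0,0,0,0]

```text
time_s: 18.8
tool_pos: [0.4695, -0.0014, 0.0087]
orientation: [-1.578, -0.02, 0.03]
wrist_force: [-1.0, -0.3, 1.1]
gripper_width: -0.001
```

>>> step_arm:
  rows:
    - [-0.02,0,0.005,0,0,0,0]
    - [-0.02,0,0.02,0,0,0,0]
    - [-0.01,0,0.03,0,0,0,0]
    - [0,0,0.03,0,0,0,0]
    - [-0.01,-0.02,0.03,0,0,0,0]

```text
time_s: 19.22
tool_pos: [0.4023, -0.0201, 0.1227]
orientation: [-1.577, -0.019, 0.038]
wrist_force: [1.0, -0.2, 0.4]
gripper_width: -0.003
```

```bash
python3 st.py; python3 - <<'E'
from h import *
np.set_printoptions(suppress=True,precision=4)
snap('o')
o=[]
for n in ('top','scene'):
    im=cv2.imread(f'pics/o_{n}.png'); c=proj(n,[.57,.0,.08])[0].astype(int)
    o.append(cv2.resize(im[c[1]-60:c[1]+60,c[0]-50:c[0]+50],None,fx=4,fy=4,interpolation=2))
    Z=np.load(f'pics/o_{n}.npz');W=cloud(n,Z['d']);z=W[...,2]
    g=Z['im'].mean(-1)
    q=(W[...,0]>.48)&(W[...,0]<.56)&(abs(W[...,1])<.04)&(z>.076)&(z<.092)&(g<130)
    if q.sum(): print(n,'push',q.sum(),W[q].mean(0),cv2.minAreaRect((W[q][:,:2]*1000).astype(np.float32)))
    q=(W[...,0]>.54)&(W[...,0]<.63)&(W[...,1]>-.05)&(W[...,1]<.06)&(z>.06)&(z<.105)&(g>150)
    Q=W[q];print(' pot',len(Q),cv2.minAreaRect((Q[:,:2]*1000).astype(np.float32)),np.percentile(Q,[2,50,98],axis=0))
cv2.imwrite('pics/o_z.png',np.hstack(o))
E
```

```text
19.2167 [ 0.4023 -0.0201  0.1227] yaw 2.09 yaxis [-0.012  -0.0068 -0.9999] F [ 0.95 -0.16  0.38] w -0.003
top push 119 [0.5296 0.0037 0.0818] ((529.8514404296875, 3.529104232788086), (10.7840576171875, 54.229793548583984), 4.049318313598633)
 pot 626 ((600.751953125, -1.4972496032714844), (50.99422836303711, 95.03106689453125), 3.4451098442077637) [[ 0.5797 -0.0469  0.0722]
 [ 0.5975  0.0037  0.0868]
 [ 0.6201  0.0449  0.0939]]
scene push 64 [0.5285 0.0036 0.0816] ((528.9129638671875, 2.9116039276123047), (8.731406211853027, 49.716026306152344), 2.717527151107788)
 pot 449 ((602.9501342773438, -2.5497055053710938), (94.4874038696289, 55.18234634399414), 89.26109313964844) [[ 0.5794 -0.0489  0.0712]
 [ 0.5951  0.0016  0.0873]
 [ 0.6185  0.0428  0.0946]]
```

View pics/o_z.png

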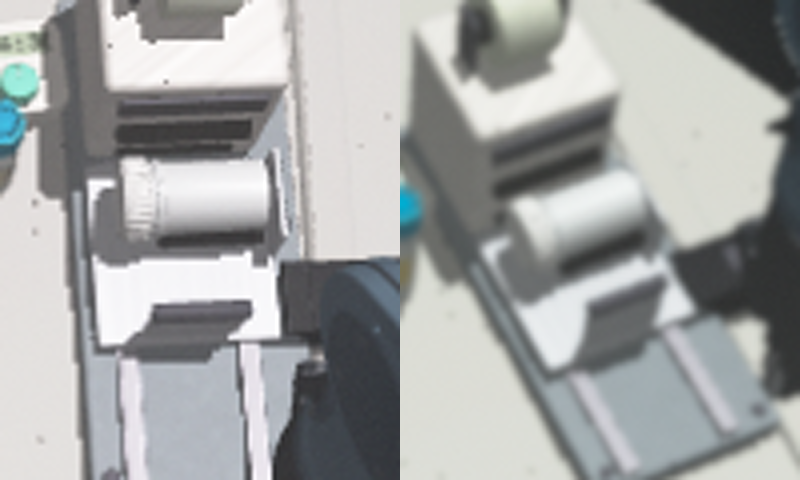

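The plate moved about 72 mm and then stopped at about 12 N. That is home if the start offset was about 8 mm. I'll measure what could otherwise have stopped it, the head in particular.

```bash
python3 - <<'E'
from h import *
np.set_printoptions(suppress=True,precision=3)
for n in('top','scene'):
    W=cloud(n,np.load(f'pics/o_{n}.npz')['d']);z=W[...,2]
    for y in(-.03,-.01,.01,.03):
        print(n,y,[ (round(float(x),3), round(float(h),3)) for x in np.arange(.56,.72,.01) for h in [np.nanmin(np.r_[9,z[(abs(W[...,0]-x)<.005)&(abs(W[...,1]-y)<.008)]])] if h<9], 'max',[round(float(np.nanmax(np.r_[-1,z[(abs(W[...,0]-x)<.005)&(abs(W[...,1]-y)<.008)]])),3) for x in np.arange(.56,.72,.01)])
# shuttle extents (bright white deck z~.03) a vs o, in x
for tag in 'ao':
  for n in('top','scene'):
    Z=np.load(f'pics/{tag}_{n}.npz');W=cloud(n,Z['d']);z=W[...,2];g=Z['im'].min(-1)
    for y in(.02,.03,.035):
        q=(abs(W[...,1]-y)<.004)&(z>.02)&(z<.04)&(W[...,0]>.4)&(W[...,0]<.66)&(g>200); b=(abs(W[...,1]-y)<.004)&(z<.026)&(z>.005)&(W[...,0]>.35)&(W[...,0]<.5)
        if q.sum(): print(tag,n,y,'deck x',W[q][:,0].min(),W[q][:,0].max(),'z',np.median(W[q][:,2]))
        if b.sum(): print('   base x min',W[b][:,0].min())
E
```

```text
top -0.03 [(0.56, 0.03), (0.57, 0.03), (0.58, 0.029), (0.59, 0.048), (0.6, 0.086), (0.61, 0.082), (0.62, 0.079), (0.64, 0.016), (0.65, 0.015), (0.66, 0.125), (0.67, 0.126), (0.68, 0.126), (0.69, 0.126), (0.7, 0.126), (0.71, 0.125)] max [0.036, 0.037, 0.082, 0.088, 0.093, 0.091, 0.084, -1.0, 0.12, 0.131, 0.133, 0.133, 0.133, 0.133, 0.176, 0.175]
top -0.01 [(0.56, 0.029), (0.57, 0.031), (0.58, 0.031), (0.59, 0.044), (0.6, 0.083), (0.61, 0.085), (0.62, 0.076), (0.63, 0.076), (0.64, 0.016), (0.65, 0.012), (0.66, 0.126), (0.67, 0.126), (0.68, 0.126), (0.69, 0.127), (0.7, 0.161), (0.71, 0.165)] max [0.038, 0.036, 0.082, 0.091, 0.092, 0.092, 0.084, 0.076, 0.126, 0.133, 0.131, 0.132, 0.177, 0.186, 0.188, 0.19]
top 0.01 [(0.56, 0.03), (0.57, 0.03), (0.58, 0.03), (0.59, 0.08), (0.6, 0.085), (0.61, 0.084), (0.62, 0.074), (0.63, 0.07), (0.64, 0.013), (0.65, 0.074), (0.66, 0.125), (0.67, 0.126), (0.68, 0.126), (0.69, 0.125), (0.7, 0.182), (0.71, 0.184)] max [0.037, 0.036, 0.084, 0.09, 0.094, 0.092, 0.084, 0.07, 0.127, 0.133, 0.133, 0.133, 0.18, 0.188, 0.19, 0.189]
top 0.03 [(0.56, 0.028), (0.57, 
[... 2431 characters left out ...]
 min 0.3620851383175071
o top 0.02 deck x 0.5486231088669098 0.5733375423725661 z 0.033113484226156786
   base x min 0.43463447570410363
o top 0.03 deck x 0.4409349553502264 0.5731038565850675 z 0.030877041505033218
   base x min 0.43431216644835136
o top 0.035 deck x 0.4409349553502264 0.5703373598622374 z 0.02571037871133223
   base x min 0.4338164812247704
o scene 0.02 deck x 0.546773448487866 0.5751823909578354 z 0.03429321415247806
   base x min 0.4348167970692592
o scene 0.03 deck x 0.4457363106298536 0.5707111480546393 z 0.032608056287105974
   base x min 0.3549120740333127
o scene 0.035 deck x 0.4427448142222146 0.570440181331536 z 0.03054955008620549
   base x min 0.4340908257922114
```

The pot (far edge about 0.623) is clear of the head (front about 0.64), so neither seems to have blocked the other. To be sure it was the end stop and not a snag, I'll push again a little higher and harder.

>>> step_arm:
  rows:
    - [0.01,0.008,-0.02,0,-0.2,0,0]
    - [0.01,0.008,-0.03,0,-0.2,0,0]
    - [0.01,0.004,-0.025,0.2,-0.2,0,0]
    - [0.01,0,-0.02,0,0,0,0]
    - [0.01,0,-0.005,0,0,0,0]

```text
time_s: 19.73
tool_pos: [0.4569, -0.0091, 0.023]
orientation: [-1.584, -0.028, 0.002]
wrist_force: [0.3, -0.2, 0.0]
gripper_width: -0.002
```

```bash
python3 st.py
```

```text
19.7333 [ 0.4569 -0.0091  0.023 ] yaw 1.1 yaxis [ 0.0162 -0.0129 -0.9998] F [ 0.31 -0.18  0.05] w -0.002
```

>>> step_arm:
  rows:
    - [0.01,0.003,-0.001,0.2,0.2,0.2,0]
    - [0.01,0.003,0,0.2,0.2,0.2,0]
    - [0.01,0.002,0,0.1,0.1,0,0]
    - [0.008,0.001,0,0,0,0,0]
    - [0.006,0,0,0,0,0,0]

```text
time_s: 20.15
tool_pos: [0.5033, 0.0012, 0.0198]
orientation: [-1.574, -0.025, 0.018]
wrist_force: [0.8, 0.8, -0.0]
gripper_width: -0.002
```

```bash
python3 st.py
```

```text
20.15 [0.5033 0.0012 0.0198] yaw 1.58 yaxis [ 0.0045 -0.0028 -1.    ] F [ 0.83  0.75 -0.01] w -0.002
```

>>> step_arm:
  rows:
    - [0.004,0,0,0,0,0,0]
    - [0.004,0,0,0,0,0,0]
    - [0.006,0,0,0,-0.2,0,0]
    - [0.008,0,0,0,-0.4,0,0]
    - [0.01,0,0,0,-0.6,0,0]

```text
time_s: 20.57
tool_pos: [0.5135, -0.0002, 0.0173]
orientation: [-1.582, -0.009, 0.035]
wrist_force: [-29.4, 1.6, 21.9]
gripper_width: 0.0
```

```bash
python3 st.py
```

```text
20.5667 [ 5.135e-01 -2.000e-04  1.730e-02] yaw 1.6 yaxis [-0.016  -0.0119 -0.9998] F [-29.4    1.57  21.85] w 0.0
```

It stops hard at the same place under 29 N, so this is the end stop. Back off, retreat and check.

>>> step_arm:
  rows:
    - [-0.006,0,0,0,0,0,0]
    - [-0.01,0,0,0,-0.3,0,0]
    - [-0.015,0,0,0,-0.3,0,0]
    - [-0.02,0,0,0,0,0,0]
    - [-0.02,0,0.005,0,0,0,0]

```text
time_s: 20.98
tool_pos: [0.4388, -0.0003, 0.0218]
orientation: [-1.583, -0.015, 0.029]
wrist_force: [-0.4, -0.2, -0.3]
gripper_width: -0.009
```

>>> step_arm:
  rows:
    - [-0.015,-0.005,0.02,0,0,0,0]
    - [-0.005,-0.02,0.03,0,0,0,0]
    - [0,-0.03,0.03,0,0,0,0]
    - [0,-0.035,0.03,0,0,0,0]
    - [0,-0.035,0.03,0,0,0,0]

```text
time_s: 21.4
tool_pos: [0.407, -0.1152, 0.1571]
orientation: [-1.58, -0.017, 0.054]
wrist_force: [0.4, -0.3, -0.3]
gripper_width: -0.004
```

>>> step_arm:
  rows:
    - [0,-0.035,0.01,0,0,0,0]
    - [0,-0.035,0,0,0,0,0]
    - [0,-0.01,0,0,0,0,0]
    - [0,0,0,0,0,0,0]
    - [0,0,0,0,0,0,0]

```text
time_s: 21.82
tool_pos: [0.4085, -0.2085, 0.1754]
orientation: [-1.591, -0.017, 0.035]
wrist_force: [-1.0, 1.1, -0.2]
gripper_width: -0.001
```

```bash
python3 st.py; python3 - <<'E'
from h import *
np.set_printoptions(suppress=True,precision=4)
snap('p')
o=[]
for n in ('top','scene'):
    im=cv2.imread(f'pics/p_{n}.png'); c=proj(n,[.57,.0,.08])[0].astype(int)
    o.append(cv2.resize(im[c[1]-60:c[1]+60,c[0]-50:c[0]+50],None,fx=4,fy=4,interpolation=2))
    Z=np.load(f'pics/p_{n}.npz');W=cloud(n,Z['d']);z=W[...,2]
    g=Z['im'].mean(-1)
    q=(W[...,0]>.48)&(W[...,0]<.56)&(abs(W[...,1])<.04)&(z>.076)&(z<.092)&(g<130)
    if q.sum(): print(n,'push',q.sum(),W[q].mean(0),cv2.minAreaRect((W[q][:,:2]*1000).astype(np.float32)))
    q=(W[...,0]>.54)&(W[...,0]<.63)&(W[...,1]>-.04)&(W[...,1]<.06)&(z>.06)&(z<.105)&(g>150)
    Q=W[q];print(' pot',len(Q),np.percentile(Q,[2,50,98],axis=0).round(4).tolist())
    t=Q[Q[:,2]>.088]
    for a,b in((-.04,-.01),(-.01,.015),(.03,.05)):
        s=Q[(Q[:,1]>a)&(Q[:,1]<b)]; print('  y',a,b,'x',s[:,0].min(),s[:,0].max(),'ztop',np.percentile(s[:,2],97),'ridge x',s[s[:,2]>np.percentile(s[:,2],85)][:,0].mean())
cv2.imwrite('pics/p_z.png',np.hstack(o))
E
```

```text
21.8167 [ 0.4085 -0.2085  0.1754] yaw 1.9 yaxis [-0.0111 -0.0206 -0.9997] F [-0.99  1.13 -0.24] w -0.001
top push 121 [0.5298 0.0034 0.0818] ((529.9861450195312, 3.4521942138671875), (11.48289680480957, 54.78179931640625), 4.315572261810303)
 pot 565 [[0.5817, -0.0347, 0.078], [0.5979, 0.0058, 0.0871], [0.6191, 0.0448, 0.0934]]
  y -0.04 -0.01 x 0.5845755876004488 0.6197859049865609 ztop 0.09078251186307482 ridge x 0.603696587314973
  y -0.01 0.015 x 0.5826467396345028 0.6206632371529123 ztop 0.09124984324228502 ridge x 0.6001839450449314
  y 0.03 0.05 x 0.5789113100590895 0.6215949614498553 ztop 0.09431507820342208 ridge x 0.5990143582448391
scene push 66 [0.5284 0.0042 0.0816] ((528.2830810546875, 3.4290218353271484), (9.146132469177246, 49.85832595825195), 4.338095664978027)
 pot 413 [[0.5806, -0.0377, 0.0771], [0.5955, 0.0053, 0.0874], [0.6169, 0.0429, 0.0947]]
  y -0.04 -0.01 x 0.5826538738315978 0.619384806426383 ztop 0.09193042510429113 ridge x 0.6040555840020482
  y -0.01 0.015 x 0.5812351800207526 0.6194968646961594 ztop 0.09220910261383922 ridge x 0.6001760516346213
  y 0.03 0.05 x 0.5765033873073496 0.6190463551542912 ztop 0.09473836957568037 ridge x 0.6007430831180042
```

View pics/p_z.png

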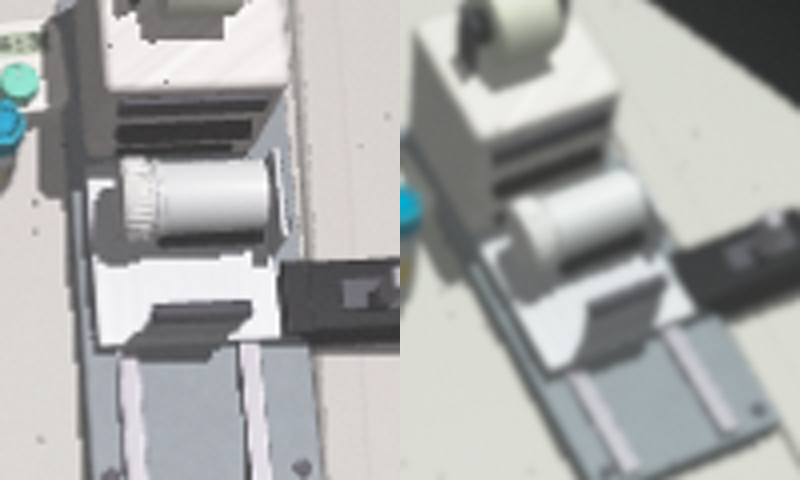

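View pics/p_scene.png

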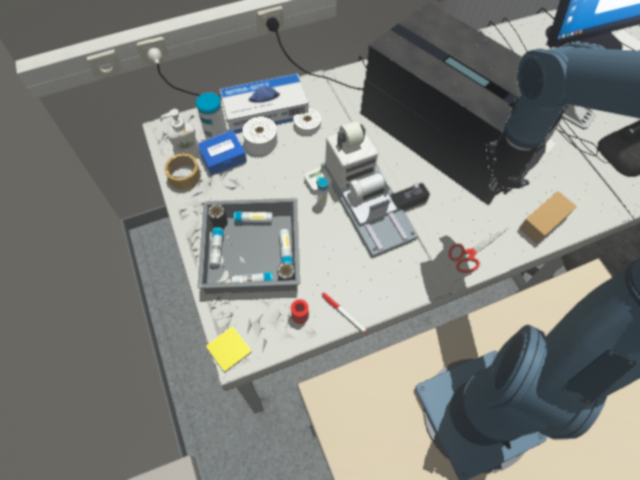

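```bash
python3 -c "
from station import env
print(env.hand_in())"; python3 st.py
```

```text
the job is handed in; nothing more can be done
None
the job is handed in; nothing more can be done
```

I placed the pot on the shuttle's bars and pushed the shuttle to a hard stop under the applicator's head, then handed the job in at about 22 s of the 66 s. No verdict was reported.

**Last checks**
- **Pot:** it lies released on the bars with its lid over the free ends. Its axis is at x ≈ 0.600 m, against a cradle expected at about 0.600 m, and it is centred to within a few mm along the bars.
- **Shuttle:** the push plate moved about 72 mm from where it started. It stopped at the same place at about 12 N and again at 29 N, pushing at a different height. The shuttle's start offset (0 to 10 mm) could not be measured, so I take this to be the end stop. A travel of over 76 mm was not read directly.
- **Catch:** it was already free, so I left its tab alone.
- **Surroundings:** the pictures show all four tubes and both rolls in the bin. The standing tube and the marker are where they were.

**What failed or disagreed**
- **First grasp:** it closed on nothing. The reported tool position was about 41 mm lower than the real fingertips in the pictures. I applied that offset from then on, and the second grasp held at about 41 mm opening.
- **Second push:** while pressing on the stop, the wrist also felt an upward force of 14 to 22 N. I did not find its cause.

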